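Set up the dry-block heater

ROBOT

A 6-joint arm with a two-finger parallel gripper is mounted at the origin on the work surface. World frame = base frame: x ahead of the robot, y to its left, z up, the work surface at z = 0. Lengths are in mm, angles in degrees, forces in N, time in s.
With the tool pointing down it reaches from about 300 to 850 mm from the base axis. Payload 4.2 kg.
Tool frame: the origin (TCP) lies midway between the tips of the shut fingers; the grasp point (between the pads) lies 19 mm behind it; z points along the fingers, x is the direction in which the jaws open and shut, and the axes are right-handed (so a half turn about z gives the same grasp; the last joint's range is limited). The gripper opens to 91 mm and grips with 3 to 60 N. Pads are 32 mm wide; open, the fingers measure 118 mm over their backs; the gripper's body (76 mm by 178 mm) begins 60 mm behind the grasp point.
Start: joints at [72.766, 18.312, 89.639, -0, 72.044, -1.146], TCP at [159.348, 552.496, 213.976] pointing down, gripper open.
Joint ranges: [-177.97, 177.97], [-48.28, 115.42], [12.27, 149.76], [-77.06, 257.06], [2.81, 150.46], [-146.56, 146.56]. Speed limits (degrees/s): [147.25, 147.25, 180, 180, 180, 180].

INTERFACE

Orientations are given as [roll, pitch, yaw] about the fixed x, y, z axes, in that order (R = Rz(yaw) Ry(pitch) Rx(roll)).
In Python, from workcell import env gives the robot as it stands. The module is installed in compiled form; this text tells all that it offers.
- The arm moves only by the tool drive_tool, never from a script. Its argument "series" is a list of rows, each a list of 3 entries, a list of its own where there are three numbers: the closure, from 0 (fully open) to 1 (shut), then the shift along the tool's x, y, z in mm, then the turn, a rotation vector about the tool's x, y, z in rad. In form: [[gripper, [dx, dy, dz], [rx, ry, rz]], ...]. A call has exactly 5 rows; each row is the pose to reach, as a shift and turn from the pose commanded when the call began, along the tool's axes at that moment; what a row does not reach only later rows make up. A row lasts 1/10 s, in which the tool goes at most 50 mm and 8.59 degrees, less where a joint would pass 70% of its speed; a pose out of reach is approached as far as the arm can. A call with a gripper value outside its range is refused whole. The fingers move at their own pace and stop on an object; "squeeze" is the grip in N (left out, the last holds). Time passes only in rows, so rows that repeat a pose let the fingers close, or fill a call up. It gives the time, the measured TCP pose, the force and the opening at its end, in the units of the state.
- env.state(): the state, without advancing time (a new reading comes with each control period).
- env.grab_frame(name): name is "scene" or "top"; returns a dict with "image" (420x560x3 uint8, red, green, blue), "K" (3x3 intrinsics, pixels), "origin" and "orientation" of the camera in the world. Camera axes: x right, y down, z forward; pixel columns grow to the right and rows downward; lengths in mm; the calibration is good to about 2 mm. A picture is of the moment at which its call begins. There is no depth.
- env.job_done(): hands the job in, once; it reports no verdict.
The state is a dict: "time_s": time; "qpos": joint angles; "qvel": joint speeds; "effort": joint torques, N m; "ee_pos": TCP position; "ee_rot": TCP orientation; "force": force on the tool from outside, world axes, zero at the start; "torque": the same for the moment, N m; "gripper_width": finger opening in mm.
Only numpy, scipy, OpenCV 4.12 (cv2) and the standard library are available. Lean on these libraries where they do the work, as an engineer would, in place of code of your own. Each camera call takes 0.05 s, during which the arm holds its last target.

TASK

Fit the three loose aluminium blocks (T, L and straight) into the heater's square well like a jigsaw, turning each until it drops in flush with the rim. When all three are home, move every vial from the rack into the bores of the blocks, one to a bore, standing fully down. Last, press the start button all the way and let go, without knocking over any bottle, jar, mug or beaker on the bench.

Things in the scene. Friction and masses are not known exactly. Their poses are not given: they have to be found in the camera images.
- heater: White dry-block heater fixed to the bench, 136 mm wide (y). Origin on the bench under the middle of its square open-topped well; x points away from its control deck. The part round the well is 136 x 136 mm and 70 mm tall; the control deck, 82 mm long and 45 mm tall, lies on its -x side.
- well (a point): Middle of the well's floor, 36 mm above the bench; axes as the heater's. The well is 108 x 108 mm, 34 mm deep, rim (bevelled 4 mm) 70 mm above the bench: 3 x 3 cells of 36 mm, which the T, L and straight block fill (about 4 mm play between neighbours, 2 mm at the walls), tops flush with the rim. The T fits only with its crossbar along a wall, stem cell in the middle.
- start (a joint): Grey start button, diameter 24 mm, in a black collar on the heater's control deck; value is its travel in m, 0 out, 0.006 fully down (about 4 N); it springs back.
- start_top (a point): Middle of the top face of the start button, 63 mm above the bench when out; pressed straight down.
- block_t: T-shaped aluminium block, 34 mm tall, 0.45 kg. Crossbar 104 mm (x) by 32 mm, stem 32 mm wide to +y. Its cells' centres: (-36, -7), (0, -7), (36, -7) and stem (0, 29) mm. Origin on its underside. Over the origin stands a steel lifting bar 28 mm long, 10 mm thick, its top 58 mm above the origin, long along x, so it is pinched along y. Its two bores are in the ends of the crossbar.
- block_l: L-shaped aluminium block, 34 mm tall, 0.33 kg, legs 68 mm long and 32 mm wide. Its cells' centres: corner (-6, -6), others (30, -6) and (-6, 30) mm. Origin on its underside. Over the origin stands a steel lifting bar 28 mm long, 10 mm thick, its top 58 mm above the origin, long along the direction (1, -1), so it is pinched along (1, 1). It has one bore in each end cell.
- block_i: Straight aluminium block, 68 mm (x) by 32 mm (y), 34 mm tall, 0.24 kg. Its cells' centres: (-9, 0) and (27, 0) mm, the latter with a bore. Origin on its underside, 9 mm from the block's middle. Over the origin stands a steel lifting bar 28 mm long, 10 mm thick, its top 58 mm above the origin, long along y, so it is pinched along x.
- bore_t1 (a point): Middle of the mouth, at the block's top face, of the bore in the -x end of the T's crossbar, 19 mm across and 26 mm deep (the bore's floor is 8 mm above the block's underside).
- bore_t2 (a point): The same for the bore in the +x end of the T's crossbar.
- bore_l1 (a point): The same for the bore in the L's leg along +x.
- bore_l2 (a point): The same for the bore in the L's leg along +y.
- bore_i (a point): The same for the bore in the +x end of the straight block.
- rack: Grey vial rack fixed to the bench, 220 mm (x) by 45 mm (y), 30 mm tall, origin under its middle; five holes 19 mm across, 24 mm deep, at x -88, -44, 0, +44, +88 mm, in which vials 1 to 5 stand (some are absent).
- vial1: Capped brown vial, diameter 16 mm, 75 mm tall, with a tapered foot, 30 g; stands upright in the rack with its foot 6 mm above the bench. Origin at the middle of its underside, z along it to the cap. May be absent.
- vial2: Capped brown vial, diameter 16 mm, 75 mm tall, with a tapered foot, 30 g; stands upright in the rack with its foot 6 mm above the bench. Origin at the middle of its underside, z along it to the cap. May be absent.
- vial3: Capped brown vial, diameter 16 mm, 75 mm tall, with a tapered foot, 30 g; stands upright in the rack with its foot 6 mm above the bench. Origin at the middle of its underside, z along it to the cap. May be absent.
- vial4: Capped brown vial, diameter 16 mm, 75 mm tall, with a tapered foot, 30 g; stands upright in the rack with its foot 6 mm above the bench. Origin at the middle of its underside, z along it to the cap. May be absent.
- vial5: Capped brown vial, diameter 16 mm, 75 mm tall, with a tapered foot, 30 g; stands upright in the rack with its foot 6 mm above the bench. Origin at the middle of its underside, z along it to the cap. May be absent.
- media_bottle: Bystander: clear glass bottle with an orange cap, diameter 76 mm, 115 mm tall; origin under its middle. Leave it standing.
- mug: Bystander: white mug, 80 mm across, 90 mm tall; origin under its middle. Leave it standing.
- beaker: Bystander: clear plastic beaker, 84 mm across, 100 mm tall; origin under its middle. Leave it standing.
- jar: Bystander: small capped glass jar, diameter 44 mm, 55 mm tall; origin under its middle. Leave it standing.
- reagent: Bystander: brown glass bottle with a blue cap, diameter 52 mm, 90 mm tall; origin under its middle. Leave it standing.
Not all that is in view belongs to the job. What is shaped like the vial1 but black, blue or red is not meant.

How it is judged (in metres and radians):
On the way, in this order (a step that is already met when the one before it is completed fails the run):
1. all three blocks lie flush in the well (z of block_t in the frame of well between -0.004 and 0.004 m and x of block_t in the frame of well between -0.054 and 0.054 m and y of block_t in the frame of well between -0.054 and 0.054 m and angle between each of block_t, block_l, block_i's own z axis and vertical below 0.06 rad and z of block_l in the frame of well between -0.004 and 0.004 m and x of block_l in the frame of well between -0.054 and 0.054 m and y of block_l in the frame of well between -0.054 and 0.054 m and z of block_i in the frame of well between -0.004 and 0.004 m and x of block_i in the frame of well between -0.054 and 0.054 m and y of block_i in the frame of well between -0.054 and 0.054 m), for 0.3 s.
2. every vial stands in a bore of the blocks, blocks still flush (all of step 1 and angle between each of vial1, vial2, vial3, vial4, vial5's own z axis and vertical below 0.25 rad and ((horizontal distance between vial1 and bore_t1 below 0.007 m and z of vial1 in the frame of bore_t1 below -0.02 m) or (horizontal distance between vial1 and bore_t2 below 0.007 m and z of vial1 in the frame of bore_t2 below -0.02 m) or (horizontal distance between vial1 and bore_l1 below 0.007 m and z of vial1 in the frame of bore_l1 below -0.02 m) or (horizontal distance between vial1 and bore_l2 below 0.007 m and z of vial1 in the frame of bore_l2 below -0.02 m) or (horizontal distance between vial1 and bore_i below 0.007 m and z of vial1 in the frame of bore_i below -0.02 m)) and ((horizontal distance between vial2 and bore_t1 below 0.007 m and z of vial2 in the frame of bore_t1 below -0.02 m) or (horizontal distance between vial2 and bore_t2 below 0.007 m and z of vial2 in the frame of bore_t2 below -0.02 m) or (horizontal distance between vial2 and bore_l1 below 0.007 m and z of vial2 in the frame of bore_l1 below -0.02 m) or (horizontal distance between vial2 and bore_l2 below 0.007 m and z of vial2 in the frame of bore_l2 below -0.02 m) or (horizontal distance between vial2 and bore_i below 0.007 m and z of vial2 in the frame of bore_i below -0.02 m)) and ((horizontal distance between vial3 and bore_t1 below 0.007 m and z of vial3 in the frame of bore_t1 below -0.02 m) or (horizontal distance between vial3 and bore_t2 below 0.007 m and z of vial3 in the frame of bore_t2 below -0.02 m) or (horizontal distance between vial3 and bore_l1 below 0.007 m and z of vial3 in the frame of bore_l1 below -0.02 m) or (horizontal distance between vial3 and bore_l2 below 0.007 m and z of vial3 in the frame of bore_l2 below -0.02 m) or (horizontal distance between vial3 and bore_i below 0.007 m and z of vial3 in the frame of bore_i below -0.02 m)) and ((horizontal distance between vial4 and bore_t1 below 0.007 m and z of vial4 in the frame of bore_t1 below -0.02 m) or (horizontal distance between vial4 and bore_t2 below 0.007 m and z of vial4 in the frame of bore_t2 below -0.02 m) or (horizontal distance between vial4 and bore_l1 below 0.007 m and z of vial4 in the frame of bore_l1 below -0.02 m) or (horizontal distance between vial4 and bore_l2 below 0.007 m and z of vial4 in the frame of bore_l2 below -0.02 m) or (horizontal distance between vial4 and bore_i below 0.007 m and z of vial4 in the frame of bore_i below -0.02 m)) and ((horizontal distance between vial5 and bore_t1 below 0.007 m and z of vial5 in the frame of bore_t1 below -0.02 m) or (horizontal distance between vial5 and bore_t2 below 0.007 m and z of vial5 in the frame of bore_t2 below -0.02 m) or (horizontal distance between vial5 and bore_l1 below 0.007 m and z of vial5 in the frame of bore_l1 below -0.02 m) or (horizontal distance between vial5 and bore_l2 below 0.007 m and z of vial5 in the frame of bore_l2 below -0.02 m) or (horizontal distance between vial5 and bore_i below 0.007 m and z of vial5 in the frame of bore_i below -0.02 m))), for 0.2 s.
3. the start button is pressed down (value of joint start above 0.0045 m), for 0.05 s.
At the end, for the whole second after the job is handed in: Blocks rest on the well's floor inside it (within 4 mm, tilt < 0.06 rad); each vial is in a bore (7 mm, tilt < 0.25 rad, foot 20 mm or more below the mouth); start was then pressed 4.5 mm or more and has sprung back; all at rest (all of step 2 and value of joint start below 0.002 m and linear speed of each of block_t, block_l, block_i, vial1, vial2, vial3, vial4, vial5 below 0.03 m/s); the robot touches nothing.
It fails at once if media bottle knocked over (angle between media_bottle's own z axis and vertical above 0.7 rad).
It fails at once if mug knocked over (angle between mug's own z axis and vertical above 0.7 rad).
It fails at once if beaker knocked over (angle between beaker's own z axis and vertical above 0.7 rad).
It fails at once if jar knocked over (angle between jar's own z axis and vertical above 0.7 rad).
It fails at once if reagent knocked over (angle between reagent's own z axis and vertical above 0.7 rad).
Of vial1, vial2, vial3, vial4, vial5 only 3 to 5 are there at a start; the rules pass over those that are not, and their reading is None.
At some moment in a run one of block_t, block_l, block_i may be knocked a few centimetres aside while the robot is not near it.
It also fails if it takes over 210 s, if anything falls off the work surface, if the arm or the gripper's body presses on something with over 40 N, if the wrist force passes 120 N, or if a joint passes its speed limit or range.

## Working session

There is one attempt and no reset: what is moved stays moved. The work goes in short steps, Python scripts to look and compute and a tool call to move; the robot and the scene stay as the last step left them, time stands still between calls to the robot, and variables do not carry over. Pictures are saved under pics/ and viewed, and the job is handed in when it is done.

Besides the shell and the picture viewer there is one more tool, called after "Request:" by a JSON object that holds its "method" and its "body". drive_tool: Moves the arm, as the interface text tells. Its arguments: {"type":"object","properties":{"series":{"type":"array","items":{"type":"array"}},"squeeze":{"type":"number"}},"required":["series"]}

```bash
mkdir -p pics; python3 - <<'E'
from workcell import env
import cv2
print(env.state())
for n in ("scene","top"):
    f=env.grab_frame(n); print(n,f["K"],f["origin"],f["orientation"])
    cv2.imwrite(f"pics/{n}0.png",f["image"][:,:,::-1])
E
```

```text
{'time_s': 0.0, 'qpos': array([ 7.27641513e+01,  1.83507249e+01,  8.97048333e+01, -1.60409655e-03,
        7.20446624e+01, -1.14487231e+00]), 'qvel': array([ 0.02273329, -0.15875703,  0.04089849,  0.10981386, -0.02492825,
       -0.04236835]), 'effort': array([ 1.38530289e-03, -4.12476289e+01, -2.31965178e+01,  7.27747497e-02,
        4.56528284e-02, -1.47211172e-04]), 'ee_pos': array([159.21878443, 551.99693505, 213.14012906]), 'ee_rot': array([-1.79999522e+02,  1.00231097e-01,  7.39095199e+01]), 'force': array([-0.25984396,  0.3314974 ,  0.7545784 ]), 'torque': array([-0.00660799,  0.065317  , -0.00532974]), 'gripper_width': 91.09890164365252}
scene [[419.57379666   0.         272.37314248]
 [  0.         419.57379666 209.43098005]
 [  0.           0.           1.        ]] [1173.81937992 -639.79350977  686.55803366] [-124.42538303    1.26046301   44.06711348]
top [[499.20540588   0.         277.68232967]
 [  0.         499.20540588 212.5473219 ]
 [  0.           0.           1.        ]] [ 354.48071598  -27.51181387 1597.66364841] [-173.51187095    0.6726572   -90.05048825]
```

View pics/scene0.png

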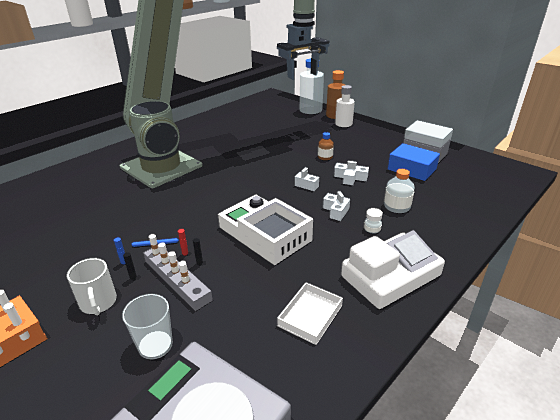

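View pics/top0.png

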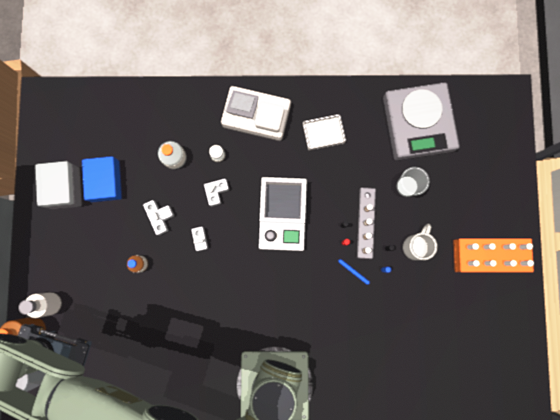

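The top view shows the heater at (284,213), the T block at (157,217), the L at (215,191), the straight block at (199,238) and the rack at (367,223). Next I'll write helpers and take close crops.

```bash
cat > h.py <<'E'
from workcell import env
import cv2, numpy as np
from scipy.spatial.transform import Rotation as R
class Cam:
    def __init__(s,name):
        f=env.grab_frame(name); s.im=np.ascontiguousarray(f["image"][:,:,::-1]); s.K=np.array(f["K"]); s.o=np.array(f["origin"])
        s.R=R.from_euler('xyz',f["orientation"],degrees=True).as_matrix(); s.name=name
    def ray(s,p):
        p=np.atleast_2d(np.array(p,float)); d=np.c_[(p[:,0]-s.K[0,2])/s.K[0,0],(p[:,1]-s.K[1,2])/s.K[1,1],np.ones(len(p))]
        return d@s.R.T
    def at(s,p,z):
        d=s.ray(p); t=(z-s.o[2])/d[:,2]; return s.o+t[:,None]*d
    def px(s,P):
        c=(np.atleast_2d(np.array(P,float))-s.o)@s.R; return np.c_[c[:,0]/c[:,2]*s.K[0,0]+s.K[0,2],c[:,1]/c[:,2]*s.K[1,1]+s.K[1,2]]
    def crop(s,x0,y0,x1,y1,k,fn):
        c=cv2.resize(s.im[y0:y1,x0:x1],None,fx=k,fy=k,interpolation=cv2.INTER_CUBIC); cv2.imwrite("pics/"+fn,c)
E
python3 - <<'E'
from h import *
t=Cam("top"); s=Cam("scene")
print(t.px([[0,0,0]]),s.px([[0,0,0]]))
t.crop(120,130,320,270,4,"c_t1.png"); s.crop(280,120,450,240,4,"c_s1.png"); t.crop(330,170,450,290,5,"c_t2.png"); s.crop(60,220,230,340,4,"c_s2.png")
E
```

```text
[[274.95940966 384.41008077]] [[161.13993722 166.47184234]]
```

View pics/c_t1.png

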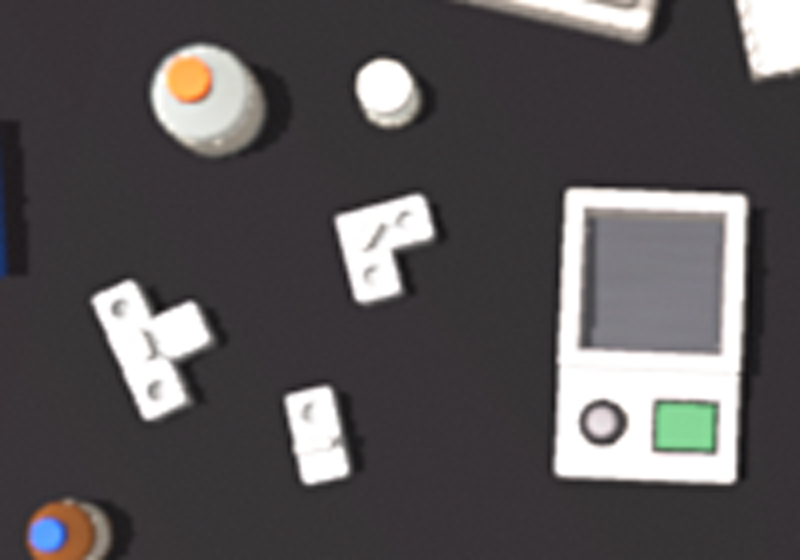

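View pics/c_s1.png

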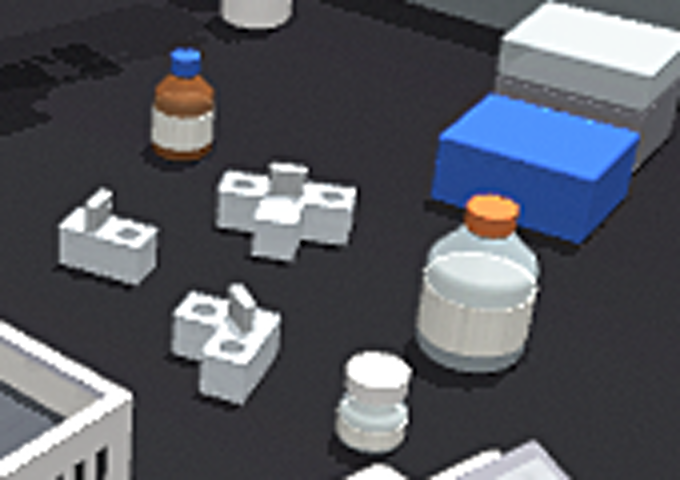

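View pics/c_t2.png

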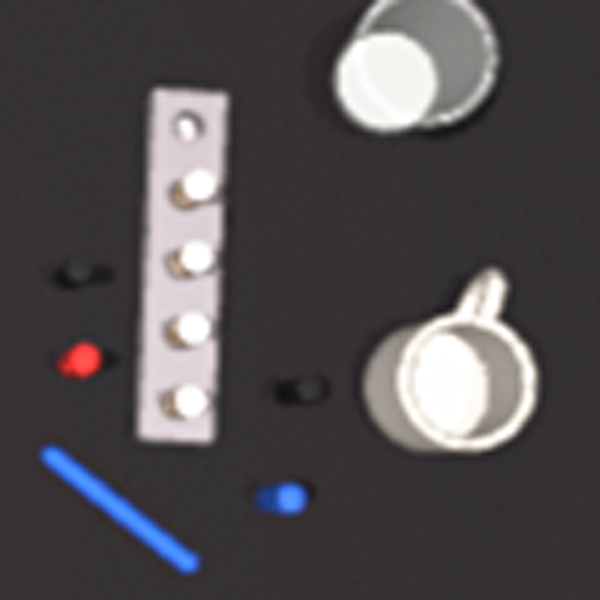

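View pics/c_s2.png

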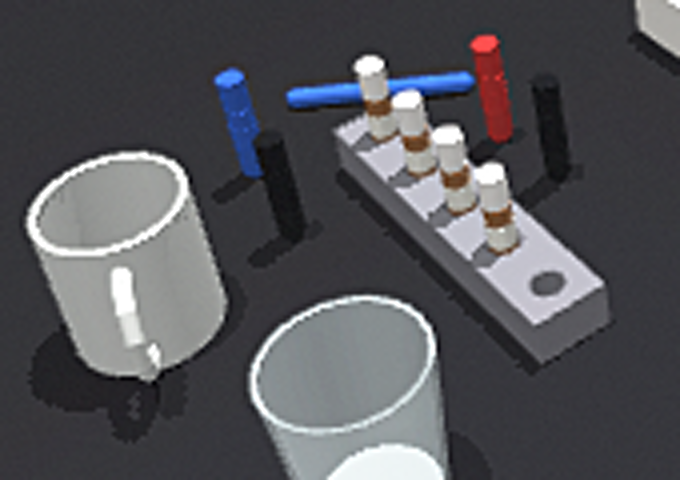

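Candidates:
- **Vials:** four white-capped brown vials in the rack at top px (369,207), (368,221), (367,235) and (367,250). The fifth hole at (367,195) is empty.
- **Look-alikes to ignore:** red (346,242), black (345,224) and (391,248), blue (388,270), and a lying blue rod (354,271). There are also white-capped tubes in the orange rack at (495,255).
- **Blocks and heater:** as the crops show. The heater's deck faces the robot.

Next is measuring with sub-pixel edges.

```bash
cat >> h.py <<'E'
from scipy.ndimage import map_coordinates
def edge(c,a,b,half=4,n=25,trim=.12):
    """subpixel line fit near segment a-b (pixels): strongest gradient across it. returns point,dir"""
    g=cv2.cvtColor(c.im,cv2.COLOR_BGR2GRAY).astype(float); a=np.array(a,float);b=np.array(b,float)
    u=(b-a)/np.linalg.norm(b-a); nrm=np.array([-u[1],u[0]]); s=np.arange(-half,half+.01,.25); P=[]
    for f in np.linspace(trim,1-trim,n):
        q=a+f*(b-a)+s[:,None]*nrm; v=map_coordinates(g,[q[:,1],q[:,0]],order=1)
        d=np.abs(np.gradient(v)); k=d.argmax(); w=np.where(np.abs(s-s[k])<1.5,d,0); P.append(a+f*(b-a)+nrm*(w*s).sum()/w.sum())
    vx,vy,x,y=cv2.fitLine(np.array(P,np.float32),cv2.DIST_HUBER,0,.01,.01).ravel(); return np.array([x,y]),np.array([vx,vy])
def isect(l1,l2):
    (p,u),(q,v)=l1,l2; t=np.linalg.solve(np.c_[u,-v],q-p); return p+t[0]*u
E
python3 - <<'E'
from h import *
t=Cam("top")
# heater: crop (120,130) scale 4
def f(x,y): return (120+(x-1.5)/4,130+(y-1.5)/4)
L=edge(t,f(564,190),f(558,350)); Rr=edge(t,f(748,195),f(742,360)); T=edge(t,f(568,188),f(748,195)); B=edge(t,f(554,478),f(738,484))
tl,tr=isect(T,L),isect(T,Rr); A=t.at([tl,tr],70); print("rim +x corners",A.round(1),"width",np.linalg.norm(A[0]-A[1]))
v=A[0]-A[1]; print("yaw from +x edge",np.degrees(np.arctan2(v[1],v[0]))-90)
for e in (L,Rr):
    P=t.at([e[0]-20*e[1],e[0]+20*e[1]],70); d=P[1]-P[0]; d*=np.sign(d[0]); print("side yaw",np.degrees(np.arctan2(d[1],d[0])))
bl,br=isect(B,L),isect(B,Rr); print("deck corners@45",t.at([bl,br],45).round(1), "@0",t.at([bl,br],0).round(1))
# well inner edges
li=edge(t,f(584,215),f(580,345),3);ri=edge(t,f(723,215),f(720,350),3);ti=edge(t,f(590,210),f(720,214),3);bi=edge(t,f(585,349),f(718,353),3)
c=[isect(ti,li),isect(ti,ri),isect(bi,ri),isect(bi,li)]; print("inner@70",t.at(c,70).round(1), t.at(c,70).mean(0)); print("inner @66",t.at(c,66).mean(0))
g=f(604,422); print("btn",t.at([g],63))
E
```

```text
rim +x corners [[641.5  42.3  70. ]
 [635.5 -98.3  70. ]] width 140.67938954863968
yaw from +x edge -2.4453924113813486
side yaw -2.3974445117188083
side yaw -1.9322607246338122
deck corners@45 [[418.4  53.   45. ]
 [412.1 -91.7  45. ]] @0 [[420.2  55.3   0. ]
 [413.8 -93.6   0. ]]
inner@70 [[625.8  27.   70. ]
 [620.8 -82.1  70. ]
 [510.6 -77.6  70. ]
 [514.8  32.   70. ]] [568.01349526 -25.18994057  70.        ]
inner @66 [568.57260467 -25.18386103  66.        ]
btn [[459.1245319   12.14435027  63.        ]]
```

```bash
python3 - <<'E'
from h import *
s=Cam("scene"); s.crop(210,185,320,265,7,"c_s3.png")
import math
c=np.array([568.2,-25.3]);y=math.radians(-2.2);M=np.array([[math.cos(y),-math.sin(y)],[math.sin(y),math.cos(y)]])
for q in [(68,68),(68,-68),(-68,-68),(-68,68)]:
    P=np.r_[c+M@q,70]; p=s.px([P])[0]; print(q,p.round(1),((p-[210,185])*7).round())
E
```

```text
(68, 68) [312.8 217.5] [720. 227.]
(68, -68) [273.9 241.6] [448. 396.]
(-68, -68) [236.7 217.9] [187. 230.]
(-68, 68) [275.3 197.1] [457.  85.]
```

View pics/c_s3.png

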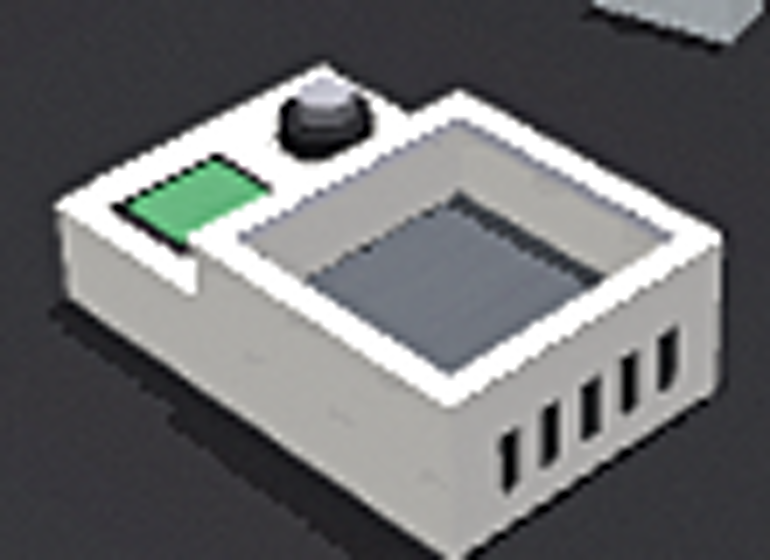

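```bash
cat >> h.py <<'E'
def dark(c,p,r=4,lo=None):
    """centroid of darkness around p (pixel) within radius r, relative to local bright level"""
    g=cv2.cvtColor(c.im,cv2.COLOR_BGR2GRAY).astype(float); p=np.array(p,float)
    for _ in range(4):
        yy,xx=np.mgrid[0:g.shape[0],0:g.shape[1]]; m=(xx-p[0])**2+(yy-p[1])**2<=r*r
        w=np.where(m,np.clip(np.percentile(g[m],70)-10-g,0,None),0); p=np.array([(w*xx).sum(),(w*yy).sum()])/w.sum()
    return p
E
python3 - <<'E'
from h import *
t=Cam("top");s=Cam("scene")
T=lambda x,y:(120+(x-1.5)/4,130+(y-1.5)/4)
S=lambda x,y:(280+(x-1.5)/4,120+(y-1.5)/4)
B={'t_a':(T(120,308),S(245,183)),'t_b':(T(155,391),S(333,194)) ,'l_a':(T(403,217),S(232,346)),'l_b':(T(373,275),S(205,310)),'i':(T(309,411),S(130,234))}
for k,(a,b) in B.items():
    pa=dark(t,a,3.2);pb=dark(s,b,3.2); print(k,np.round(pa-a,1),t.at([pa],34)[0].round(1),np.round(pb-b,1),s.at([pb],34)[0].round(1))
E
```

```text
t_a [-0.7 -0.1] [552.5 398.4  34. ] [ 0.3 -3.6] [476.3 384.3  34. ]
t_b [-0.4 -0.4] [487.3 368.1  34. ] [ 0.4 -3.6] [540.1 416.3  34. ]
l_a [-0.4  0.1] [624.2 173.9  34. ] [-0.2 -0. ] [623.3 167.3  34. ]
l_b [-1.  -0.7] [580.2 199.1  34. ] [-0.3 -0.2] [580.6 191.9  34. ]
i [-0.6  0.1] [469.9 246.8  34. ] [-0.7  0.3] [473.1 236.1  34. ]
```

```bash
cat > mv.py <<'E'
# work out shifts: python3 mv.py x y z yaw [n] -> deltas per call in tool axes (tracked commanded pose in cmd.json)
import json,sys,os,numpy as np
from workcell import env
from scipy.spatial.transform import Rotation as R
def load():
    if os.path.exists('cmd.json'):
        d=json.load(open('cmd.json')); return np.array(d['p']),R.from_quat(d['q'])
    return np.array([159.348,552.496,213.976]),R.from_euler('xyz',[-180,0,73.912],degrees=True)
def save(p,r): json.dump({'p':list(p),'q':list(r.as_quat())},open('cmd.json','w'))
if __name__=="__main__":
    p,r=load(); st=env.state()
    print('t %.1f'%st['time_s'],'meas',st['ee_pos'].round(1),st['ee_rot'].round(1),'F',st['force'].round(1),'w %.1f'%st['gripper_width'],'| cmd-meas',(p-st['ee_pos']).round(1))
    if len(sys.argv)<2: sys.exit()
    if sys.argv[1]=='sync': save(st['ee_pos'],R.from_euler('xyz',[-180,0,st['ee_rot'][2]],degrees=True)); sys.exit()
    a=list(map(float,sys.argv[1:])); tp=np.array(a[:3]); tr=R.from_euler('xyz',[-180,0,a[3]],degrees=True)
    dyaw=(a[3]-r.as_euler('xyz',degrees=True)[2]+180)%360-180
    n=int(a[4]) if len(a)>4 else max(1,int(np.ceil(np.linalg.norm(tp-p)/210)),int(np.ceil(abs(dyaw)/41)))
    p0,y0=p.copy(),r.as_euler('xyz',degrees=True)[2]
    for k in range(1,n+1):
        gp=p0+(tp-p0)*k/n; gr=R.from_euler('xyz',[-180,0,y0+dyaw*k/n],degrees=True)
        d=np.round(r.inv().apply(gp-p),1); v=np.round((r.inv()*gr).as_rotvec(),3)
        print(json.dumps([d.tolist(),v.tolist()])); p=p+r.apply(d); r=r*R.from_rotvec(v)
    save(p,r)
E
python3 mv.py 523 374 180 24.9
```

```text
t 0.4 meas [159.3 552.4 213.8] [-180.     0.    73.9] F [-0.5  0.3  0.5] w 91.5 | cmd-meas [0.  0.1 0.1]
[[-35.4, 199.4, 17.0], [0.0, 0.0, 0.428]]
[[50.6, 196.1, 17.0], [0.0, 0.0, 0.427]]
```

Request:
{"method": "drive_tool", "body": {"series": [[0, [-7, 40, 3.4], [0, 0, 0.086]], [0, [-14, 80, 6.8], [0, 0, 0.172]], [0, [-21.2, 120, 10.2], [0, 0, 0.257]], [0, [-28.3, 160, 13.6], [0, 0, 0.342]], [0, [-35.4, 199.4, 17.0], [0, 0, 0.428]]], "squeeze": 15}}

```text
time_s: 0.9
ee_pos: [342.5, 462.4, 197.0]
ee_rot: [-180.0, -0.0, 49.2]
force: [0.2, 0.5, 0.4]
gripper_width: 91.6
```

Request:
{"method": "drive_tool", "body": {"series": [[0, [10, 40, 3.4], [0, 0, 0.086]], [0, [20, 80, 6.8], [0, 0, 0.172]], [0, [30.4, 120, 10.2], [0, 0, 0.257]], [0, [40.5, 160, 13.6], [0, 0, 0.342]], [0, [50.6, 196.1, 17.0], [0, 0, 0.427]]]}}

```text
time_s: 1.4
ee_pos: [524.6, 372.8, 179.9]
ee_rot: [-180.0, -0.0, 24.7]
force: [1.2, 1.0, -0.1]
gripper_width: 91.1
```

```bash
python3 mv.py; python3 - <<'E'
from h import *
t=Cam("top");s=Cam("scene"); t.crop(100,130,240,270,4,"a1.png"); s.crop(280,60,450,240,3,"a2.png")
cv2.imwrite("pics/a3.png",np.hstack([cv2.resize(cv2.imread("pics/a1.png"),(400,400)),cv2.resize(cv2.imread("pics/a2.png"),(380,400))]))
E
```

```text
t 1.4 meas [524.6 372.8 179.9] [-180.    -0.    24.7] F [ 1.2  1.  -0.1] w 91.1 | cmd-meas [-1.7  1.2  0.1]
```

View pics/a3.png

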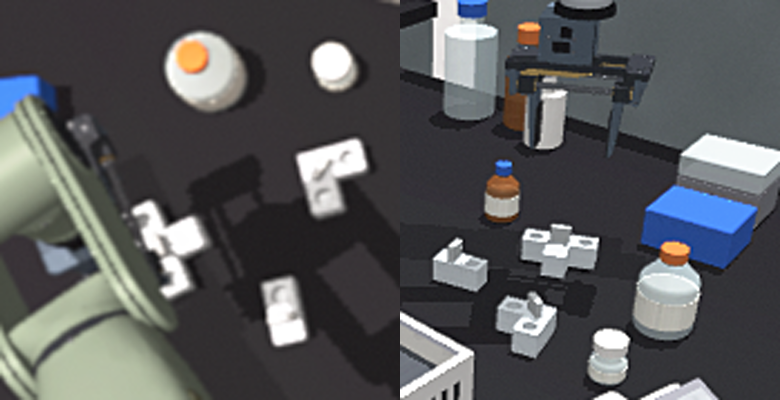

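Request:
{"method": "drive_tool", "body": {"series": [[0, [0, 0, 40], [0, 0, 0]], [0, [0, 0, 80], [0, 0, 0]], [0, [0, 0, 115], [0, 0, 0]], [0, [0, 0, 139], [0, 0, 0]], [0.3, [0, 0, 139], [0, 0, 0]]], "squeeze": 10}}

```text
time_s: 2.0
ee_pos: [519.9, 372.8, 37.3]
ee_rot: [179.9, 0.5, 25.0]
force: [-0.1, -0.8, -0.5]
gripper_width: 85.8
```

Request:
{"method": "drive_tool", "body": {"series": [[0.5, [0, 0, 0], [0, 0, 0]], [0.6, [0, 0, 0], [0, 0, 0]], [0.7, [0, 0, 0], [0, 0, 0]], [0.8, [0, 0, 0], [0, 0, 0]], [0.8, [0, 0, 0], [0, 0, 0]]]}}

```text
time_s: 2.5
ee_pos: [523.2, 374.2, 41.8]
ee_rot: [-180.0, -0.1, 24.9]
force: [-0.2, 0.2, -0.4]
gripper_width: 46.3
```

Request:
{"method": "drive_tool", "body": {"series": [[0.8, [0, 0, 0], [0, 0, 0]], [0.8, [0, 0, 0], [0, 0, 0]], [0.8, [0, 0, 0], [0, 0, 0]], [0.8, [0, 0, 0], [0, 0, 0]], [0.8, [0, 0, 0], [0, 0, 0]]]}}

```text
time_s: 3.0
ee_pos: [523.1, 374.0, 41.1]
ee_rot: [-180.0, -0.0, 24.9]
force: [-0.0, -0.4, 1.1]
gripper_width: 28.1
```

Request:
{"method": "drive_tool", "body": {"series": [[0.4, [0, 0, 0], [0, 0, 0]], [0.4, [0, 0, 0], [0, 0, 0]], [0.4, [0, 0, -10], [0, 0, 0.13]], [0.4, [0, 0, -20], [0, 0, 0.27]], [0.4, [0, 0, -25], [0, 0, 0.4]]]}}

```text
time_s: 3.5
ee_pos: [523.2, 374.2, 66.7]
ee_rot: [-180.0, -0.0, 1.7]
force: [-0.1, 0.8, -0.0]
gripper_width: 54.7
```

Request:
{"method": "drive_tool", "body": {"series": [[0.4, [0, 0, 0], [0, 0, 0.14]], [0.4, [0, 0, 0], [0, 0, 0.28]], [0.4, [0, 0, 0], [0, 0, 0.42]], [0.4, [0, 0, 0], [0, 0, 0.56]], [0.4, [0, 0, 0], [0, 0, 0.7]]]}}

```text
time_s: 4.0
ee_pos: [522.8, 373.9, 65.8]
ee_rot: [180.0, 0.0, -38.4]
force: [1.0, -0.5, 0.2]
gripper_width: 54.8
```

Request:
{"method": "drive_tool", "body": {"series": [[0.4, [0, 0, 0], [0, 0, 0.14]], [0.4, [0, 0, 0], [0, 0, 0.28]], [0.4, [0, 0, 0], [0, 0, 0.42]], [0.4, [0, 0, 12], [0, 0, 0.471]], [0.4, [0, 0, 25], [0, 0, 0.471]]]}}

```text
time_s: 4.5
ee_pos: [523.2, 374.2, 40.9]
ee_rot: [-179.9, 0.0, -65.1]
force: [0.1, -0.8, 0.2]
gripper_width: 54.7
```

Request:
{"method": "drive_tool", "body": {"series": [[0.6, [0, 0, 0], [0, 0, 0]], [0.7, [0, 0, 0], [0, 0, 0]], [0.8, [0, 0, 0], [0, 0, 0]], [1, [0, 0, 0], [0, 0, 0]], [1, [0, 0, 0], [0, 0, 0]]], "squeeze": 10}}

```text
time_s: 5.0
ee_pos: [523.2, 374.2, 41.4]
ee_rot: [-179.9, 0.0, -65.1]
force: [-0.3, -0.2, -0.3]
gripper_width: 18.1
```

Request:
{"method": "drive_tool", "body": {"series": [[1, [0, 0, 0], [0, 0, 0]], [1, [0, 0, 0], [0, 0, 0]], [1, [0, 0, 0], [0, 0, 0]], [1, [0, 0, 0], [0, 0, 0]], [1, [0, 0, 0], [0, 0, 0]]], "squeeze": 40}}

```text
time_s: 5.5
ee_pos: [523.2, 373.6, 41.2]
ee_rot: [-180.0, -0.0, -65.1]
force: [0.7, -2.8, 1.8]
gripper_width: 9.4
```

```bash
python3 - <<'E'
import mv
from scipy.spatial.transform import Rotation as R
import numpy as np
mv.save([523,374,41.0],R.from_euler('xyz',[-180,0,-65.1],degrees=True))
E
python3 mv.py 523 374 145 -65.1; python3 mv.py 539 -24 145 -2.2 3
```

```text
t 5.5 meas [523.2 373.6  41.2] [-180.    -0.   -65.1] F [ 0.7 -2.8  1.8] w 9.4 | cmd-meas [-0.2  0.4 -0.2]
[[0.0, -0.0, -104.0], [0.0, 0.0, 0.0]]
t 5.5 meas [523.2 373.6  41.2] [-180.    -0.   -65.1] F [ 0.7 -2.8  1.8] w 9.4 | cmd-meas [ -0.2   0.4 103.8]
[[122.6, 51.0, -0.0], [0.0, -0.0, -0.366]]
[[96.2, 91.5, 0.0], [0.0, -0.0, -0.366]]
[[57.1, 119.9, 0.0], [0.0, -0.0, -0.366]]
```

Request:
{"method": "drive_tool", "body": {"series": [[1, [0, 0, -15], [0, 0, 0]], [1, [0, 0, -40], [0, 0, 0]], [1, [0, 0, -65], [0, 0, 0]], [1, [0, 0, -90], [0, 0, 0]], [1, [0, 0, -104], [0, 0, 0]]]}}

```text
time_s: 6.0
ee_pos: [522.7, 374.9, 145.8]
ee_rot: [-180.0, 0.1, -65.1]
force: [0.2, 0.6, -4.7]
gripper_width: 9.5
```

Request:
{"method": "drive_tool", "body": {"series": [[1, [15, 6, 0], [0, 0, -0.05]], [1, [40, 17, 0], [0, 0, -0.12]], [1, [68, 28.5, 0], [0, 0, -0.2]], [1, [95, 40, 0], [0, 0, -0.28]], [1, [122.6, 51, 0], [0, 0, -0.366]]]}}

```text
time_s: 6.5
ee_pos: [527.1, 240.4, 143.5]
ee_rot: [179.9, 0.1, -43.9]
force: [0.7, -0.2, -5.8]
gripper_width: 10.0
```

Request:
{"method": "drive_tool", "body": {"series": [[1, [19, 18, 0], [0, 0, -0.07]], [1, [38, 36.5, 0], [0, 0, -0.15]], [1, [57.5, 55, 0], [0, 0, -0.22]], [1, [77, 73, 0], [0, 0, -0.29]], [1, [96.2, 91.5, 0], [0, 0, -0.366]]]}}

```text
time_s: 7.0
ee_pos: [532.7, 108.0, 143.7]
ee_rot: [180.0, 0.1, -23.0]
force: [1.0, -0.6, -4.9]
gripper_width: 9.4
```

Request:
{"method": "drive_tool", "body": {"series": [[1, [13, 28, 0], [0, 0, -0.09]], [1, [27, 57, 0], [0, 0, -0.18]], [1, [40, 84, 0], [0, 0, -0.27]], [1, [51, 107, 0], [0, 0, -0.34]], [1, [57.1, 119.9, 0], [0, 0, -0.366]]]}}

```text
time_s: 7.5
ee_pos: [538.2, -25.5, 143.6]
ee_rot: [-180.0, 0.1, -2.2]
force: [0.7, 0.3, -4.9]
gripper_width: 9.4
```

```bash
python3 mv.py; python3 - <<'E'
from h import *
t=Cam("top");s=Cam("scene"); t.crop(230,150,330,260,4,"b1.png"); s.crop(210,110,340,265,4,"b2.png")
cv2.imwrite("pics/b3.png",np.hstack([cv2.resize(cv2.imread("pics/b1.png"),(360,400)),cv2.resize(cv2.imread("pics/b2.png"),(335,400))]))
E
```

```text
t 7.5 meas [538.2 -25.5 143.6] [-1.8e+02  1.0e-01 -2.2e+00] F [ 0.7  0.3 -4.9] w 9.4 | cmd-meas [0.9 1.5 1.4]
```

View pics/b3.png

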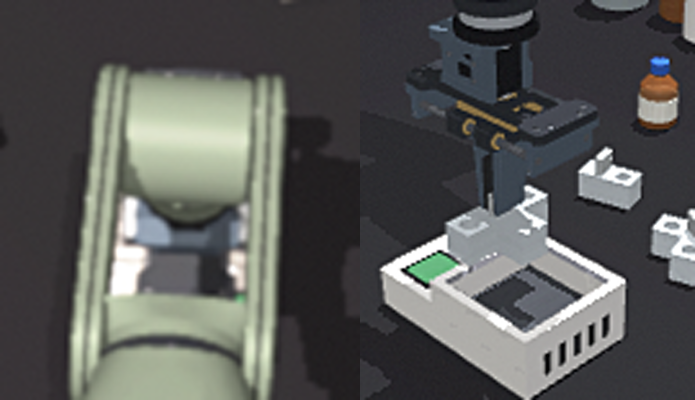

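View pics/b2.png

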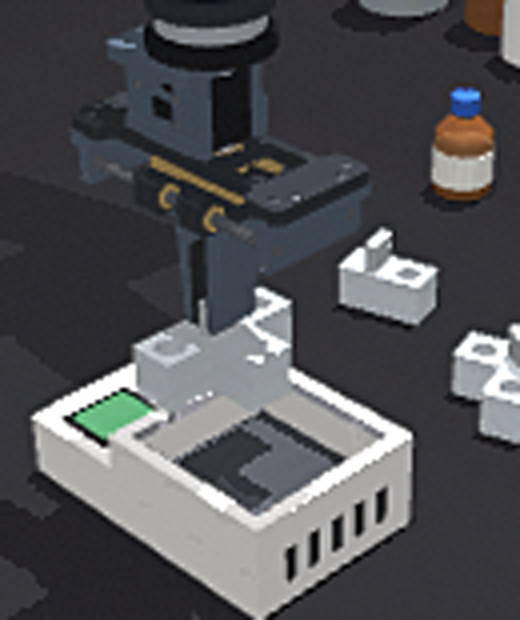

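```bash
python3 - <<'E'
from h import *
s=Cam("scene"); print(env.state()['ee_pos'].round(1))
s.crop(235,175,325,265,8,"b4.png")
o=env.state()['ee_pos'];z0=o[2]-41
M=R.from_euler('z',-2.2,degrees=True).as_matrix()[:2,:2]
for q in [(-23,-52),(9,-52),(9,-16),(41,-16),(41,16),(9,52)]:
    for z in (z0,z0+34):
        P=np.r_[o[:2]+M@q,z]; print("T",q,round(z-z0),((s.px([P])[0]-[235,175])*8).round())
c=np.array([568.2,-25.3])
for q in [(68,68),(68,-68),(-68,-68),(-68,68)]:
    print("rim",q,((s.px([np.r_[c+M@q,70]])[0]-[235,175])*8).round())
E
```

```text
[538.4 -24.2 143.9]
T (-23, -52) 0 [ 77. 256.]
T (-23, -52) 34 [ 71. 163.]
T (9, -52) 0 [145. 297.]
T (9, -52) 34 [140. 204.]
T (9, -16) 0 [232. 250.]
T (9, -16) 34 [228. 157.]
T (41, -16) 0 [303. 291.]
T (41, -16) 34 [300. 197.]
T (41, 16) 0 [377. 249.]
T (41, 16) 34 [376. 156.]
T (9, 52) 0 [386. 165.]
T (9, 52) 34 [386.  75.]
rim (68, 68) [623. 340.]
rim (68, -68) [312. 533.]
rim (-68, -68) [ 14. 343.]
rim (-68, 68) [322. 177.]
```

View pics/b4.png

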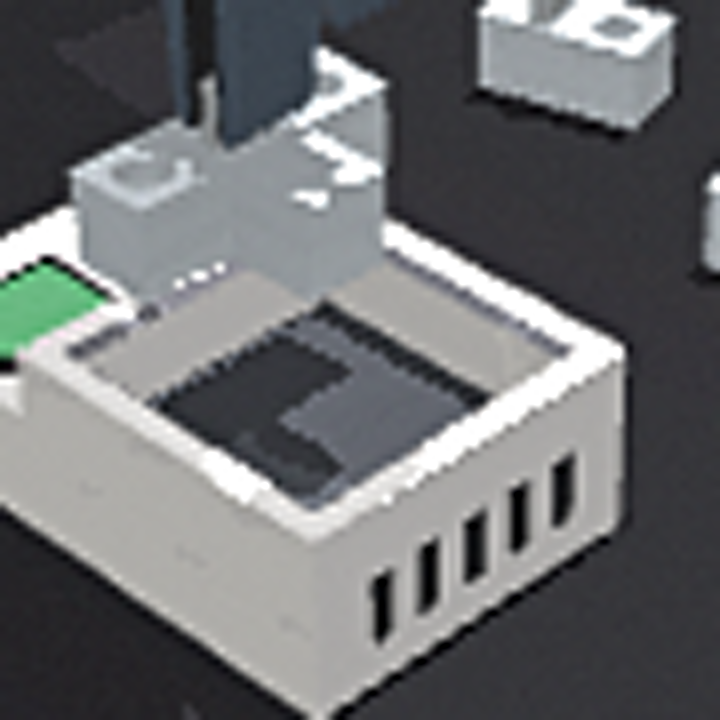

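The held T lines up with the well. T and rim share the same scene-camera bias of about +1 px, so I'll lower it.

Request:
{"method": "drive_tool", "body": {"series": [[1, [0.5, 0, 10], [0, 0, 0]], [1, [0.5, 0, 20], [0, 0, 0]], [1, [0.5, 0, 27], [0, 0, 0]], [1, [0.5, 0, 31], [0, 0, 0]], [1, [0.5, 0, 34], [0, 0, 0]]]}}

```text
time_s: 8.15
ee_pos: [539.4, -23.6, 110.2]
ee_rot: [-180.0, 0.0, -2.1]
force: [0.3, 0.2, -5.6]
gripper_width: 10.1
```

Request:
{"method": "drive_tool", "body": {"series": [[1, [0, 0, 2], [0, 0, 0]], [1, [0, 0, 4], [0, 0, 0]], [1, [0, 0, 6], [0, 0, 0]], [1, [0, 0, 8], [0, 0, 0]], [1, [0, 0, 10], [0, 0, 0]]]}}

```text
time_s: 8.65
ee_pos: [539.7, -24.1, 100.9]
ee_rot: [-180.0, -0.0, -2.2]
force: [1.0, -0.3, -5.2]
gripper_width: 10.0
```

Request:
{"method": "drive_tool", "body": {"series": [[1, [0, 0, 5], [0, 0, 0]], [1, [0, 0, 10], [0, 0, 0]], [1, [0, 0, 15], [0, 0, 0]], [1, [0, 0, 19], [0, 0, 0]], [1, [0, 0, 22], [0, 0, 0]]]}}

```text
time_s: 9.15
ee_pos: [539.4, -24.0, 78.4]
ee_rot: [-180.0, 0.0, -2.2]
force: [0.0, -0.3, -5.7]
gripper_width: 9.7
```

Request:
{"method": "drive_tool", "body": {"series": [[1, [0, 0, 0.5], [0, 0, 0]], [1, [0, 0, 1.5], [0, 0, 0]], [1, [0, 0, 2], [0, 0, 0]], [1, [0, 0, 2], [0, 0, 0]], [1, [0, 0, 2], [0, 0, 0]]]}}

```text
time_s: 9.65
ee_pos: [539.7, -24.0, 77.2]
ee_rot: [-180.0, -0.0, -2.2]
force: [-0.9, 0.0, -4.3]
gripper_width: 9.7
```

Request:
{"method": "drive_tool", "body": {"series": [[0.65, [0, 0, 0], [0, 0, 0]], [0.65, [0, 0, 0], [0, 0, 0]], [0.65, [0, 0, 0], [0, 0, 0]], [0.65, [0, 0, -20], [0, 0, 0]], [0.65, [0, 0, -60], [0, 0, 0]]]}}

```text
time_s: 10.15
ee_pos: [537.4, -23.9, 135.2]
ee_rot: [-180.0, 0.4, -2.2]
force: [1.8, -0.3, 0.5]
gripper_width: 31.5
```

Request:
{"method": "drive_tool", "body": {"series": [[0, [0, -20, -30], [0, 0, 0]], [0, [0, -60, -60], [0, 0, 0]], [0, [0, -100, -80], [0, 0, 0]], [0, [-40, -120, -80], [0, 0, 0]], [0, [-80, -140, -80], [0, 0, 0]]]}}

```text
time_s: 10.65
ee_pos: [464.8, 120.3, 217.7]
ee_rot: [-179.9, -0.1, -2.2]
force: [-0.9, 0.7, 1.5]
gripper_width: 69.1
```

```bash
python3 mv.py sync;  python3 - <<'E'
from h import *
t=Cam("top");s=Cam("scene"); t.crop(120,130,320,270,4,"d1.png"); s.crop(210,130,350,265,5,"d2.png")
E
```

```text
t 10.7 meas [464.8 120.3 217.7] [-1.799e+02 -1.000e-01 -2.200e+00] F [-0.9  0.7  1.5] w 69.1 | cmd-meas [  74.2 -144.3  -72.7]
```

View pics/d1.png

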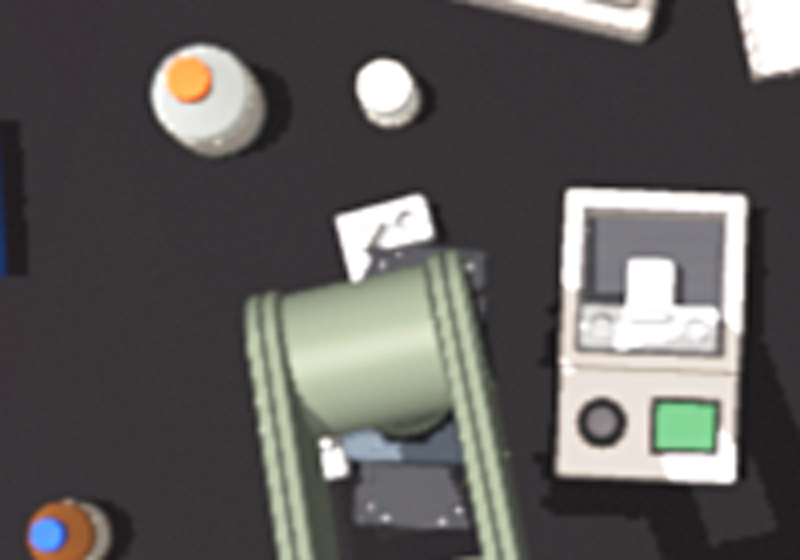

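View pics/d2.png

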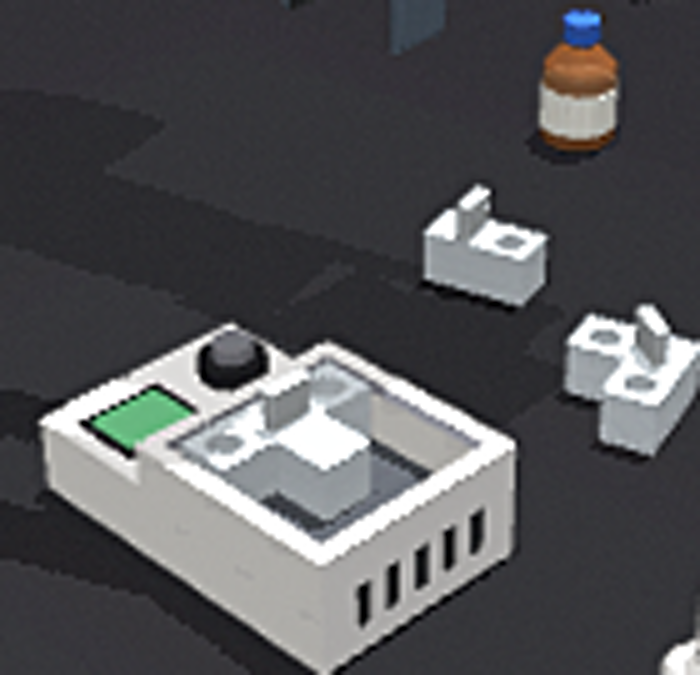

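```bash
python3 - <<'E'
from h import *
t=Cam("top");s=Cam("scene")
T=lambda x,y:(120+(x-1.5)/4,130+(y-1.5)/4)
S=lambda x,y:(210+(x-2)/5,130+(y-2)/5)
for p,tr in ((T(603,326),(534,12.2,70)),(T(705,330),(531.2,-59.8,70))):
    q=dark(t,p,2.5); print("top",t.at([q],70)[0].round(1),tr, (q-p).round(1))
for p,tr in ((S(330,387),(534,12.2,70)),(S(227,444),(531.2,-59.8,70))):
    q=dark(s,p,2.5); print("sc",s.at([q],70)[0].round(1),tr,(q-p).round(1))
for k,p in {'l1':S(606,337),'l2':S(640,384),'i':S(512,242)}.items():
    q=dark(s,p,2.5); print(k,s.at([q],34)[0].round(1),(q-p).round(1))
E
```

```text
top [539.8  10.9  70. ] (534, 12.2, 70) [ 0.6 -2.3]
top [526.1 -77.2  70. ] (531.2, -59.8, 70) [3.7 1.1]
sc [537.1  12.   70. ] (534, 12.2, 70) [ 0.3 -0.1]
sc [533.1 -59.   70. ] (531.2, -59.8, 70) [ 0.4 -0.4]
l1 [581.  192.9  34. ] [ 0.1 -0.1]
l2 [624.3 168.1  34. ] [ 0.3 -0.3]
i [471.9 239.   34. ] [-0.2 -0. ]
```

```bash
python3 mv.py; python3 mv.py sync; python3 mv.py 609 197 110 -29.6 1
```

```text
t 10.8 meas [464.8 119.3 217.7] [-1.8e+02 -1.0e-01 -2.1e+00] F [ 0.1 -0.2  0.2] w 84.8 | cmd-meas [0.  1.  0.1]
t 10.8 meas [464.8 119.3 217.7] [-1.8e+02 -1.0e-01 -2.1e+00] F [ 0.1 -0.2  0.2] w 84.8 | cmd-meas [0.  1.  0.1]
t 10.8 meas [464.8 119.3 217.7] [-1.8e+02 -1.0e-01 -2.1e+00] F [ 0.1 -0.2  0.2] w 84.8 | cmd-meas [0. 0. 0.]
[[141.2, -82.9, 107.7], [-0.0, 0.0, 0.48]]
```

Request:
{"method": "drive_tool", "body": {"series": [[0, [30, -18, 20], [0, 0, 0.1]], [0, [63, -37, 45], [0, 0, 0.21]], [0, [95, -56, 70], [0, 0, 0.32]], [0, [123, -72, 95], [0, 0, 0.42]], [0, [141.2, -82.9, 107.7], [0, 0, 0.48]]]}}

```text
time_s: 11.35
ee_pos: [611.6, 196.1, 106.0]
ee_rot: [179.9, 0.1, -29.9]
force: [-0.6, -0.3, -0.0]
gripper_width: 90.9
```

Request:
{"method": "drive_tool", "body": {"series": [[0.1, [0, 0, 20], [0, 0, 0]], [0.2, [0, 0, 40], [0, 0, 0]], [0.3, [0, 0, 58], [0, 0, 0]], [0.4, [0, 0, 66], [0, 0, 0]], [0.5, [0, 0, 69], [0, 0, 0]]]}}

```text
time_s: 11.85
ee_pos: [609.7, 195.6, 39.1]
ee_rot: [179.9, 0.0, -29.7]
force: [-0.3, 0.6, -0.1]
gripper_width: 54.1
```

Request:
{"method": "drive_tool", "body": {"series": [[0.8, [0, 0, 0], [0, 0, 0]], [0.8, [0, 0, 0], [0, 0, 0]], [0.8, [0, 0, 0], [0, 0, 0]], [0.8, [0, 0, 0], [0, 0, 0]], [0.8, [0, 0, 0], [0, 0, 0]]], "squeeze": 10}}

```text
time_s: 12.35
ee_pos: [609.9, 196.5, 41.3]
ee_rot: [-179.9, -0.1, -29.7]
force: [0.2, 0.1, 3.1]
gripper_width: 27.8
```

Request:
{"method": "drive_tool", "body": {"series": [[0.8, [0, 0, 0], [0, 0, 0]], [0.8, [0, 0, 0], [0, 0, 0]], [0.4, [0, 0, 0], [0, 0, 0]], [0.4, [0, 0, 0], [0, 0, 0]], [0.4, [0, 0, 0], [0, 0, 0]]]}}

```text
time_s: 12.85
ee_pos: [608.6, 196.3, 39.7]
ee_rot: [180.0, 0.1, -29.7]
force: [-0.6, -0.4, 0.2]
gripper_width: 49.0
```

Request:
{"method": "drive_tool", "body": {"series": [[0.4, [0, 0, -12], [0, 0, 0]], [0.4, [0, 0, -25], [0, 0, -0.14]], [0.4, [0, 0, -25], [0, 0, -0.28]], [0.4, [0, 0, -25], [0, 0, -0.42]], [0.4, [0, 0, -25], [0, 0, -0.56]]]}}

```text
time_s: 13.35
ee_pos: [609.4, 196.5, 66.2]
ee_rot: [-180.0, -0.1, 2.7]
force: [-0.5, 0.4, 1.0]
gripper_width: 54.7
```

Request:
{"method": "drive_tool", "body": {"series": [[0.4, [0, 0, 0], [0, 0, -0.14]], [0.4, [0, 0, 0], [0, 0, -0.28]], [0.4, [0, 0, 0], [0, 0, -0.42]], [0.4, [0, 0, 0], [0, 0, -0.56]], [0.4, [0, 0, 0], [0, 0, -0.7]]]}}

```text
time_s: 13.85
ee_pos: [609.4, 196.5, 66.0]
ee_rot: [180.0, -0.0, 42.8]
force: [0.5, 0.2, 0.1]
gripper_width: 54.8
```

Request:
{"method": "drive_tool", "body": {"series": [[0.4, [0, 0, 0], [0, 0, -0.14]], [0.4, [0, 0, 3], [0, 0, -0.28]], [0.4, [0, 0, 12], [0, 0, -0.311]], [0.4, [0, 0, 20], [0, 0, -0.311]], [0.4, [0, 0, 25], [0, 0, -0.311]]]}}

```text
time_s: 14.35
ee_pos: [608.9, 196.3, 39.9]
ee_rot: [-180.0, 0.0, 60.3]
force: [0.8, 0.8, -0.5]
gripper_width: 54.6
```

Request:
{"method": "drive_tool", "body": {"series": [[0.6, [0, 0, 0], [0, 0, 0]], [0.7, [0, 0, 0], [0, 0, 0]], [0.8, [0, 0, 0], [0, 0, 0]], [1, [0, 0, 0], [0, 0, 0]], [1, [0, 0, 0], [0, 0, 0]]], "squeeze": 10}}

```text
time_s: 14.85
ee_pos: [609.3, 196.4, 40.5]
ee_rot: [180.0, -0.0, 60.3]
force: [-0.1, 0.0, 0.2]
gripper_width: 18.1
```

Request:
{"method": "drive_tool", "body": {"series": [[1, [0, 0, 0], [0, 0, 0]], [1, [0, 0, 0], [0, 0, 0]], [1, [0, 0, 0], [0, 0, 0]], [1, [0, 0, 0], [0, 0, 0]], [1, [0, 0, 0], [0, 0, 0]]], "squeeze": 40}}

```text
time_s: 15.35
ee_pos: [609.3, 196.4, 40.4]
ee_rot: [180.0, -0.0, 60.3]
force: [-0.1, 0.3, 1.1]
gripper_width: 10.0
```

```bash
python3 mv.py sync; python3 mv.py 609.3 196.4 140.5 60.3 1; python3 mv.py 599.3 3.5 140.5 42.8 1
```

```text
t 15.3 meas [609.3 196.4  40.4] [180.   -0.   60.3] F [-0.1  0.3  1.1] w 10.0 | cmd-meas [-0.3  0.6 69.5]
t 15.3 meas [609.3 196.4  40.4] [180.   -0.   60.3] F [-0.1  0.3  1.1] w 10.0 | cmd-meas [0. 0. 0.]
[[-0.0, 0.0, -100.1], [-0.0, 0.0, 0.001]]
t 15.3 meas [609.3 196.4  40.4] [180.   -0.   60.3] F [-0.1  0.3  1.1] w 10.0 | cmd-meas [  0.    0.  100.1]
[[-172.5, 87.0, 0.0], [0.0, 0.0, 0.305]]
```

Request:
{"method": "drive_tool", "body": {"series": [[1, [0, 0, -15], [0, 0, 0]], [1, [0, 0, -40], [0, 0, 0]], [1, [0, 0, -65], [0, 0, 0]], [1, [0, 0, -88], [0, 0, 0]], [1, [0, 0, -100], [0, 0, 0]]]}}

```text
time_s: 15.85
ee_pos: [609.6, 196.5, 141.6]
ee_rot: [179.9, -0.1, 60.3]
force: [0.8, 0.6, -3.6]
gripper_width: 9.7
```

Request:
{"method": "drive_tool", "body": {"series": [[1, [-25, 13, 0], [0, 0, 0.05]], [1, [-65, 33, 0], [0, 0, 0.12]], [1, [-105, 53, 0], [0, 0, 0.19]], [1, [-145, 73, 0], [0, 0, 0.26]], [1, [-172.5, 87, 0], [0, 0, 0.305]]]}}

```text
time_s: 16.35
ee_pos: [598.1, 0.7, 139.1]
ee_rot: [-179.9, 0.1, 42.7]
force: [0.3, 1.1, -3.2]
gripper_width: 9.7
```

```bash
python3 mv.py; python3 - <<'E'
from h import *
s=Cam("scene"); s.crop(225,150,325,260,6,"e1.png")
E
python3 mv.py
```

```text
t 16.4 meas [598.1   0.7 139.1] [-1.799e+02  1.000e-01  4.270e+01] F [ 0.3  1.1 -3.2] w 9.7 | cmd-meas [1.2 2.8 1.5]
t 16.4 meas [598.   -3.5 139.1] [179.9   0.3  42.5] F [-1.2 -4.4 -2.7] w 10.0 | cmd-meas [1.3 7.  1.4]
```

View pics/e1.png

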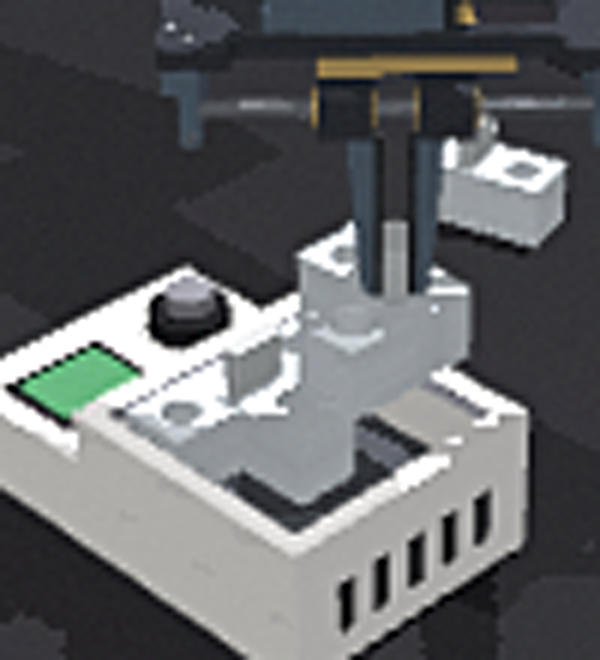

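Request:
{"method": "drive_tool", "body": {"series": [[1, [0, 0, 0], [0, 0, 0]], [1, [0, 0, 5], [0, 0, 0]], [1, [0, 0, 12], [0, 0, 0]], [1, [0, 0, 20], [0, 0, 0]], [1, [0, 0, 26], [0, 0, 0]]]}}

```text
time_s: 16.9
ee_pos: [598.9, 4.4, 112.9]
ee_rot: [-179.9, 0.1, 42.9]
force: [-0.4, 0.9, -2.5]
gripper_width: 9.9
```

Request:
{"method": "drive_tool", "body": {"series": [[1, [0, 0, 2], [0, 0, 0]], [1, [0, 0, 4], [0, 0, 0]], [1, [0, 0, 6], [0, 0, 0]], [1, [0, 0, 9], [0, 0, 0]], [1, [0, 0, 12], [0, 0, 0]]]}}

```text
time_s: 17.4
ee_pos: [599.5, 3.4, 102.3]
ee_rot: [180.0, -0.0, 42.9]
force: [-0.3, -0.3, -3.4]
gripper_width: 9.5
```

Already 8 mm below the rim with only the block's weight on the wrist, so I'll continue down to flush (z≈76.5).

Request:
{"method": "drive_tool", "body": {"series": [[1, [0, 0, 5], [0, 0, 0]], [1, [0, 0, 10], [0, 0, 0]], [1, [0, 0, 15], [0, 0, 0]], [1, [0, 0, 20], [0, 0, 0]], [1, [0, 0, 24], [0, 0, 0]]]}}

```text
time_s: 17.9
ee_pos: [599.2, 3.4, 77.6]
ee_rot: [-180.0, 0.0, 42.9]
force: [-0.1, -0.6, -4.2]
gripper_width: 9.9
```

Request:
{"method": "drive_tool", "body": {"series": [[1, [0, 0, 1], [0, 0, 0]], [1, [0, 0, 2], [0, 0, 0]], [1, [0, 0, 2], [0, 0, 0]], [1, [0, 0, 2], [0, 0, 0]], [1, [0, 0, 2], [0, 0, 0]]]}}

```text
time_s: 18.4
ee_pos: [599.7, 3.4, 76.4]
ee_rot: [180.0, -0.0, 42.9]
force: [0.7, -0.3, -1.9]
gripper_width: 9.8
```

Request:
{"method": "drive_tool", "body": {"series": [[0.65, [0, 0, 0], [0, 0, 0]], [0.65, [0, 0, 0], [0, 0, 0]], [0.65, [0, 0, 0], [0, 0, 0]], [0.65, [0, 0, -20], [0, 0, 0]], [0.65, [0, 0, -60], [0, 0, 0]]]}}

```text
time_s: 18.9
ee_pos: [597.2, 3.5, 134.0]
ee_rot: [-179.7, 0.3, 42.9]
force: [-0.0, 0.6, -0.0]
gripper_width: 32.0
```

Request:
{"method": "drive_tool", "body": {"series": [[0, [0, 0, -30], [0, 0, 0]], [0, [20, -20, -50], [0, 0, 0]], [0, [50, -50, -50], [0, 0, 0]], [0, [80, -80, -50], [0, 0, 0]], [0, [100, -100, -50], [0, 0, 0]]]}}

```text
time_s: 19.4
ee_pos: [604.7, 147.2, 186.8]
ee_rot: [-180.0, -0.1, 42.9]
force: [-0.1, -0.1, 0.2]
gripper_width: 69.1
```

```bash
python3 mv.py sync; python3 - <<'E'
from h import *
t=Cam("top");s=Cam("scene"); t.crop(180,160,320,270,5,"f1.png"); s.crop(210,130,350,265,5,"f2.png")
S=lambda x,y:(210+(x-2)/5,130+(y-2)/5)
q=dark(s,S(512,242),2.5); print(s.at([q],34)[0].round(1))
E
```

```text
t 19.4 meas [604.7 147.2 186.8] [-1.80e+02 -1.00e-01  4.29e+01] F [-0.1 -0.1  0.2] w 69.1 | cmd-meas [  -5.4 -143.7  -46.3]
[471.9 239.2  34. ]
```

View pics/f1.png

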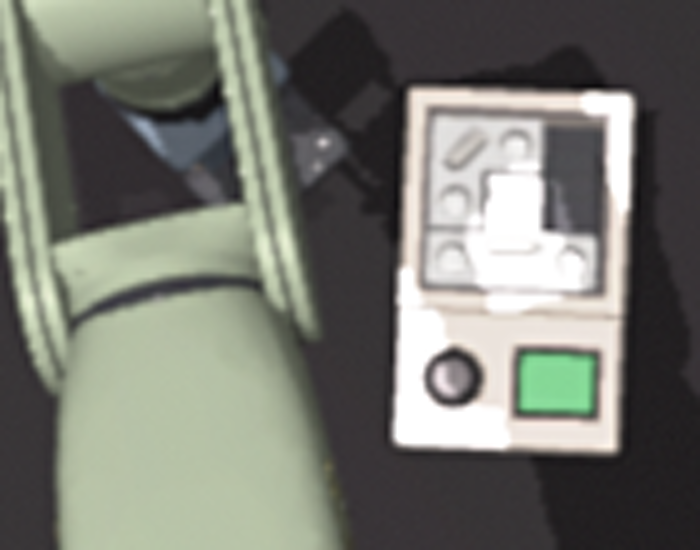

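View pics/f2.png

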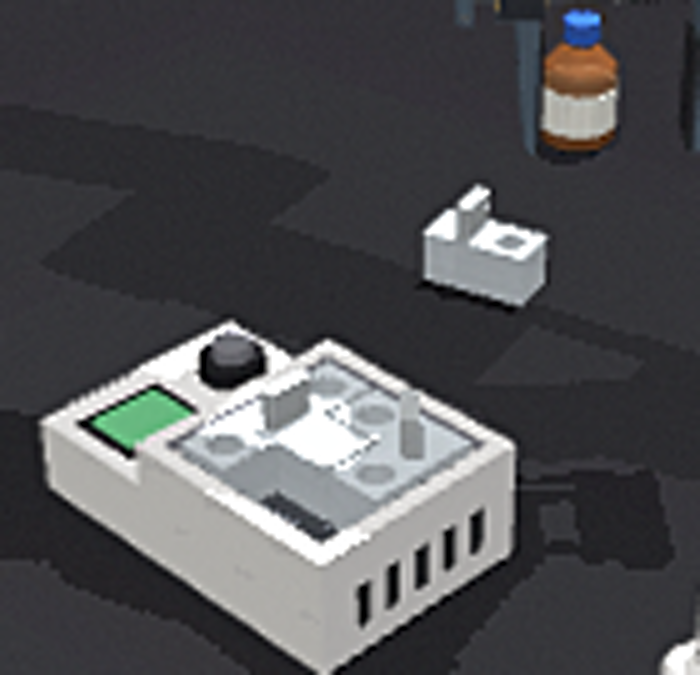

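```bash
python3 - <<'E'
from h import *
s=Cam("scene"); s.crop(285,160,330,200,16,"g1.png")
S=lambda x,y:(210+(x-2)/5,130+(y-2)/5)
for z,a,b in ((34,S(427,235),S(520,262)),(0,S(427,279),S(520,304)),(34,S(524,262),S(546,238))):
    e=edge(s,a,b,3); P=s.at([e[0]-5*e[1],e[0]+5*e[1]],z); d=P[1]-P[0]; print(z,P.mean(0).round(1),np.degrees(np.arctan2(d[1],d[0])).round(1))
f=cv2.imread("pics/top0.png")
t=Cam("top"); t.im=f
T=lambda x,y:(120+(x-1.5)/4,130+(y-1.5)/4)
for z,a,b in ((34,T(286,395),T(305,480)),(0,T(332,388),T(351,472)),(34,T(288,394),T(330,386))):
    e=edge(t,a,b,3); P=t.at([e[0]-5*e[1],e[0]+5*e[1]],z); d=P[1]-P[0]; print('top',z,P.mean(0).round(1),np.degrees(np.arctan2(d[1],d[0])).round(1))
E
```

```text
34 [459.2 221.   34. ] 14.7
0 [458.2 220.7   0. ] 13.3
34 [484.9 243.1  34. ] 57.1
top 34 [450.1 257.7  34. ] -167.1
top 0 [458.5 225.6   0. ] -167.3
top 34 [487.8 244.2  34. ] -77.1
```

View pics/g1.png

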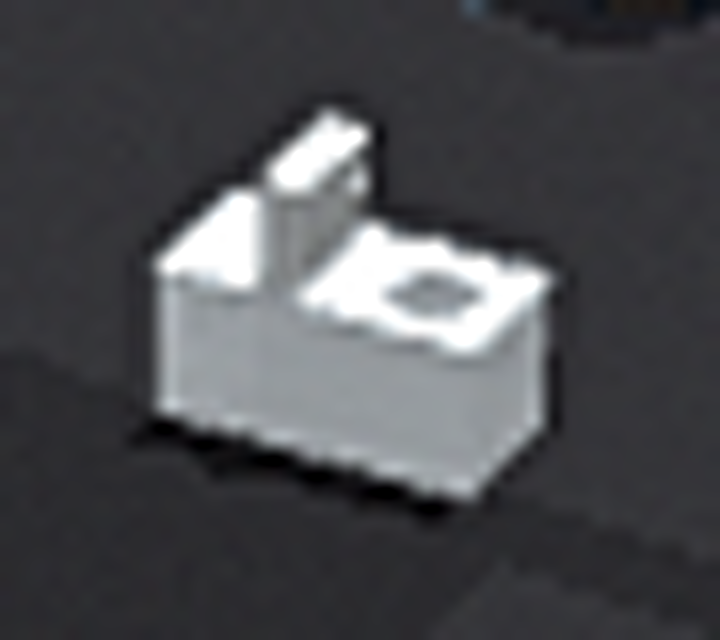

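```bash
python3 mv.py sync; python3 mv.py 444 238 110 102.9 2
```

```text
t 19.6 meas [604.6 145.  186.2] [180.    0.   42.9] F [ 0.7 -0.1  0.2] w 85.5 | cmd-meas [0.1 2.2 0.6]
t 19.6 meas [604.6 145.  186.2] [180.    0.   42.9] F [ 0.7 -0.1  0.2] w 85.5 | cmd-meas [0. 0. 0.]
[[-27.1, -88.7, 38.1], [-0.0, -0.0, -0.523]]
[[20.8, -90.4, 38.1], [0.0, -0.0, -0.523]]
```

Request:
{"method": "drive_tool", "body": {"series": [[0, [-5, -18, 8], [0, 0, -0.1]], [0, [-11, -36, 16], [0, 0, -0.21]], [0, [-16, -54, 24], [0, 0, -0.32]], [0, [-22, -72, 31], [0, 0, -0.42]], [0, [-27.1, -88.7, 38.1], [0, 0, -0.523]]]}}

```text
time_s: 20.1
ee_pos: [523.9, 190.1, 148.0]
ee_rot: [180.0, 0.0, 73.0]
force: [-0.7, -0.3, -0.3]
gripper_width: 91.4
```

Request:
{"method": "drive_tool", "body": {"series": [[0, [4, -20, 8], [0, 0, -0.11]], [0, [9, -40, 17], [0, 0, -0.22]], [0, [14, -60, 26], [0, 0, -0.34]], [0, [18, -78, 33], [0, 0, -0.45]], [0, [20.8, -90.4, 38.1], [0, 0, -0.523]]]}}

```text
time_s: 20.6
ee_pos: [443.3, 236.8, 109.7]
ee_rot: [-180.0, 0.0, 102.9]
force: [0.1, 0.8, -0.6]
gripper_width: 91.1
```

Request:
{"method": "drive_tool", "body": {"series": [[0.1, [0, 0, 20], [0, 0, 0]], [0.2, [0, 0, 40], [0, 0, 0]], [0.3, [0, 0, 58], [0, 0, 0]], [0.4, [0, 0, 66], [0, 0, 0]], [0.5, [0, 0, 69], [0, 0, 0]]]}}

```text
time_s: 21.1
ee_pos: [444.2, 236.9, 40.5]
ee_rot: [-179.9, 0.0, 102.7]
force: [0.3, -0.4, -0.5]
gripper_width: 54.0
```

Request:
{"method": "drive_tool", "body": {"series": [[0.8, [0, 0, 0], [0, 0, 0]], [0.8, [0, 0, 0], [0, 0, 0]], [0.8, [0, 0, 0], [0, 0, 0]], [0.8, [0, 0, 0], [0, 0, 0]], [0.8, [0, 0, 0], [0, 0, 0]]], "squeeze": 8}}

```text
time_s: 21.6
ee_pos: [444.8, 238.0, 41.7]
ee_rot: [179.9, -0.0, 102.8]
force: [0.8, -1.5, 4.0]
gripper_width: 28.1
```

Request:
{"method": "drive_tool", "body": {"series": [[0.8, [0, 0, 0], [0, 0, 0]], [0.8, [0, 0, 0], [0, 0, 0]], [0.4, [0, 0, 0], [0, 0, 0]], [0.4, [0, 0, 0], [0, 0, 0]], [0.4, [0, 0, 0], [0, 0, 0]]]}}

```text
time_s: 22.1
ee_pos: [443.9, 238.0, 40.7]
ee_rot: [-180.0, -0.0, 102.8]
force: [0.7, 0.4, 0.5]
gripper_width: 49.8
```

Pinched the bar ends at 28.1 mm. Now turn -90° and pinch it properly.

Request:
{"method": "drive_tool", "body": {"series": [[0.4, [0, 0, -12], [0, 0, 0]], [0.4, [0, 0, -25], [0, 0, 0.14]], [0.4, [0, 0, -25], [0, 0, 0.28]], [0.4, [0, 0, -25], [0, 0, 0.42]], [0.4, [0, 0, -25], [0, 0, 0.56]]]}}

```text
time_s: 22.6
ee_pos: [444.5, 238.1, 67.0]
ee_rot: [180.0, -0.1, 70.4]
force: [0.3, -0.3, -0.2]
gripper_width: 54.8
```

Request:
{"method": "drive_tool", "body": {"series": [[0.4, [0, 0, 0], [0, 0, 0.14]], [0.4, [0, 0, 0], [0, 0, 0.28]], [0.4, [0, 0, 0], [0, 0, 0.42]], [0.4, [0, 0, 0], [0, 0, 0.56]], [0.4, [0, 0, 0], [0, 0, 0.7]]]}}

```text
time_s: 23.1
ee_pos: [444.4, 238.1, 66.8]
ee_rot: [-180.0, -0.0, 30.3]
force: [0.7, -0.9, 0.0]
gripper_width: 54.7
```

Request:
{"method": "drive_tool", "body": {"series": [[0.4, [0, 0, 0], [0, 0, 0.14]], [0.4, [0, 0, 3], [0, 0, 0.28]], [0.4, [0, 0, 12], [0, 0, 0.311]], [0.4, [0, 0, 20], [0, 0, 0.311]], [0.4, [0, 0, 25], [0, 0, 0.311]]]}}

```text
time_s: 23.6
ee_pos: [444.1, 237.9, 40.8]
ee_rot: [-180.0, 0.0, 12.8]
force: [-0.3, 0.0, -0.1]
gripper_width: 54.4
```

Request:
{"method": "drive_tool", "body": {"series": [[0.6, [0, 0, 0], [0, 0, 0]], [0.7, [0, 0, 0], [0, 0, 0]], [0.8, [0, 0, 0], [0, 0, 0]], [1, [0, 0, 0], [0, 0, 0]], [1, [0, 0, 0], [0, 0, 0]]], "squeeze": 10}}

```text
time_s: 24.1
ee_pos: [444.4, 238.0, 41.3]
ee_rot: [-180.0, -0.0, 12.8]
force: [0.5, -0.3, -0.0]
gripper_width: 17.4
```

Request:
{"method": "drive_tool", "body": {"series": [[1, [0, 0, 0], [0, 0, 0]], [1, [0, 0, 0], [0, 0, 0]], [1, [0, 0, 0], [0, 0, 0]], [1, [0, 0, 0], [0, 0, 0]], [1, [0, 0, 0], [0, 0, 0]]], "squeeze": 40}}

```text
time_s: 24.6
ee_pos: [444.3, 237.9, 41.2]
ee_rot: [-180.0, -0.0, 12.8]
force: [-1.4, 0.1, 2.0]
gripper_width: 9.8
```

```bash
python3 - <<'E'
import math
y=math.radians(-2.2);c,s=math.cos(y),math.sin(y)
print(568.2+c*9+s*36, -25.3+s*9-c*36)
E
python3 mv.py sync; python3 mv.py 444 238 141 12.7 1;python3 mv.py 575.8 -61.6 141 -2.2 2
```

```text
575.8114051205449 -61.61895527257004
t 24.6 meas [444.3 237.9  41.2] [-180.    -0.    12.8] F [-1.4  0.1  2. ] w 9.8 | cmd-meas [-0.2  0.  68.8]
t 24.6 meas [444.3 237.9  41.2] [-180.    -0.    12.8] F [-1.4  0.1  2. ] w 9.8 | cmd-meas [0. 0. 0.]
[[-0.2, -0.1, -99.8], [-0.0, 0.0, 0.001]]
t 24.6 meas [444.3 237.9  41.2] [-180.    -0.    12.8] F [-1.4  0.1  2. ] w 9.8 | cmd-meas [-0.2  0.1 99.8]
[[31.3, 160.6, -0.0], [0.0, 0.0, 0.13]]
[[51.8, 155.2, -0.0], [0.0, 0.0, 0.13]]
```

Request:
{"method": "drive_tool", "body": {"series": [[1, [0, 0, -15], [0, 0, 0]], [1, [0, 0, -40], [0, 0, 0]], [1, [0, 0, -65], [0, 0, 0]], [1, [0, 0, -90], [0, 0, 0]], [1, [0, 0, -107.8], [0, 0, 0]]]}}

```text
time_s: 25.1
ee_pos: [444.5, 238.0, 150.0]
ee_rot: [-180.0, -0.1, 12.8]
force: [1.0, -0.2, -2.0]
gripper_width: 9.8
```

Request:
{"method": "drive_tool", "body": {"series": [[1, [4, 22, 0], [0, 0, 0.02]], [1, [10, 55, 0], [0, 0, 0.05]], [1, [17, 90, 0], [0, 0, 0.08]], [1, [24, 125, 0], [0, 0, 0.1]], [1, [31.3, 160.6, 0], [0, 0, 0.13]]]}}

```text
time_s: 25.6
ee_pos: [510.3, 86.9, 148.3]
ee_rot: [-180.0, 0.1, 5.3]
force: [-0.2, -0.8, -2.4]
gripper_width: 9.1
```

Request:
{"method": "drive_tool", "body": {"series": [[1, [12, 37, 0], [0, 0, 0.03]], [1, [25, 75, 0], [0, 0, 0.06]], [1, [37, 110, 0], [0, 0, 0.09]], [1, [46, 138, 0], [0, 0, 0.12]], [1, [51.8, 155.2, 0], [0, 0, 0.13]]]}}

```text
time_s: 26.1
ee_pos: [576.6, -63.6, 148.0]
ee_rot: [180.0, 0.1, -2.2]
force: [0.7, -0.7, -2.2]
gripper_width: 9.6
```

Request:
{"method": "drive_tool", "body": {"series": [[1, [0, 0, 3], [0, 0, 0]], [1, [0, 0, 10], [0, 0, 0]], [1, [0, 0, 18], [0, 0, 0]], [1, [0, 0, 26], [0, 0, 0]], [1, [0, 0, 30], [0, 0, 0]]]}}

```text
time_s: 26.6
ee_pos: [575.3, -60.5, 117.5]
ee_rot: [-180.0, 0.1, -2.0]
force: [0.3, 0.2, -2.1]
gripper_width: 9.6
```

```bash
python3 mv.py; python3 - <<'E'
from h import *
s=Cam("scene"); s.crop(225,150,325,260,6,"i1.png")
E
python3 mv.py
```

```text
t 26.6 meas [575.3 -60.5 117.5] [-1.8e+02  1.0e-01 -2.0e+00] F [ 0.3  0.2 -2.1] w 9.6 | cmd-meas [ 0.5 -1.1 23.5]
t 26.6 meas [575.3 -60.7 117.3] [-180.     0.2   -2.1] F [-0.5  0.3 -2.2] w 9.9 | cmd-meas [ 0.5 -0.9 23.7]
```

View pics/i1.png

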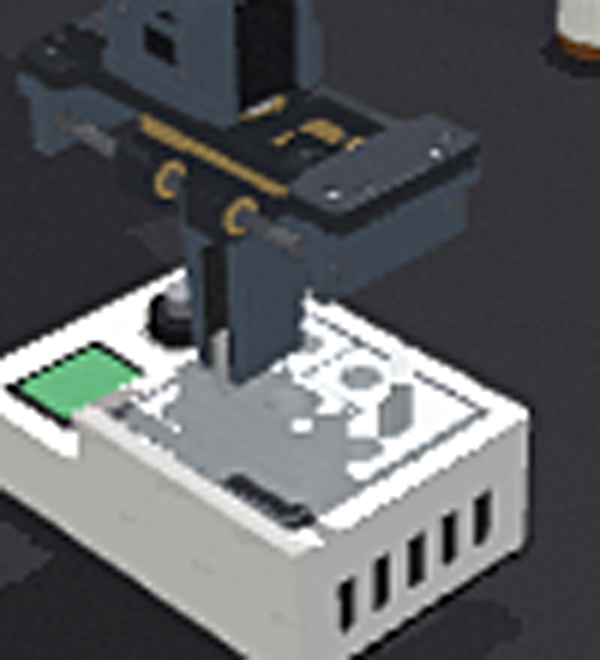

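Request:
{"method": "drive_tool", "body": {"series": [[1, [0, 0, 3], [0, 0, 0]], [1, [0, 0, 6], [0, 0, 0]], [1, [0, 0, 9], [0, 0, 0]], [1, [0, 0, 12], [0, 0, 0]], [1, [0, 0, 15], [0, 0, 0]]]}}

```text
time_s: 27.15
ee_pos: [576.3, -61.6, 103.7]
ee_rot: [-180.0, -0.0, -2.1]
force: [-0.3, 0.0, -2.0]
gripper_width: 9.8
```

Request:
{"method": "drive_tool", "body": {"series": [[1, [0, 0, 1], [0, 0, 0]], [1, [0, 0, 2], [0, 0, 0]], [1, [0, 0, 3], [0, 0, 0]], [1, [0, 0, 4], [0, 0, 0]], [1, [0, 0, 5], [0, 0, 0]]]}}

```text
time_s: 27.65
ee_pos: [576.4, -61.5, 98.8]
ee_rot: [-180.0, -0.0, -2.1]
force: [-0.2, 1.0, -2.7]
gripper_width: 9.7
```

Request:
{"method": "drive_tool", "body": {"series": [[1, [0, 0, 4], [0, 0, 0]], [1, [0, 0, 8], [0, 0, 0]], [1, [0, 0, 12], [0, 0, 0]], [1, [0, 0, 16], [0, 0, 0]], [1, [0, 0, 20], [0, 0, 0]]]}}

```text
time_s: 28.15
ee_pos: [576.2, -61.5, 78.4]
ee_rot: [-180.0, 0.0, -2.1]
force: [0.4, -0.5, -1.9]
gripper_width: 9.9
```

Request:
{"method": "drive_tool", "body": {"series": [[1, [0, 0, 1], [0, 0, 0]], [1, [0, 0, 1.8], [0, 0, 0]], [1, [0, 0, 1.8], [0, 0, 0]], [1, [0, 0, 1.8], [0, 0, 0]], [1, [0, 0, 1.8], [0, 0, 0]]]}}

```text
time_s: 28.65
ee_pos: [576.6, -61.5, 77.2]
ee_rot: [-180.0, -0.0, -2.1]
force: [0.3, -0.2, -1.0]
gripper_width: 9.9
```

Request:
{"method": "drive_tool", "body": {"series": [[0.65, [0, 0, 0], [0, 0, 0]], [0.65, [0, 0, 0], [0, 0, 0]], [0.65, [0, 0, 0], [0, 0, 0]], [0.65, [0, 0, -20], [0, 0, 0]], [0.65, [0, 0, -60], [0, 0, 0]]]}}

```text
time_s: 29.15
ee_pos: [574.1, -61.2, 134.8]
ee_rot: [-180.0, 0.4, -2.1]
force: [1.2, 0.4, 0.9]
gripper_width: 31.8
```

Request:
{"method": "drive_tool", "body": {"series": [[0.5, [0, 0, -40], [0, 0, 0]], [0.5, [-20, 0, -75], [0, 0, 0]], [0.5, [-60, 0, -75], [0, 0, 0]], [0.5, [-100, 0, -75], [0, 0, 0]], [0.5, [-130, 0, -75], [0, 0, 0]]]}}

```text
time_s: 29.65
ee_pos: [444.2, -56.6, 212.3]
ee_rot: [-180.0, -0.0, -2.1]
force: [-0.7, -0.2, 0.4]
gripper_width: 45.2
```

```bash
python3 mv.py sync; python3 - <<'E'
from h import *
t=Cam("top");s=Cam("scene"); t.crop(240,160,440,300,4,"j1.png"); s.crop(210,170,330,265,6,"j2.png"); s.crop(100,190,230,310,6,"j3.png")
E
```

```text
t 29.6 meas [444.2 -56.6 212.3] [-180.    -0.    -2.1] F [-0.7 -0.2  0.4] w 45.2 | cmd-meas [131.6  -5.  -71.3]
```

View pics/j1.png

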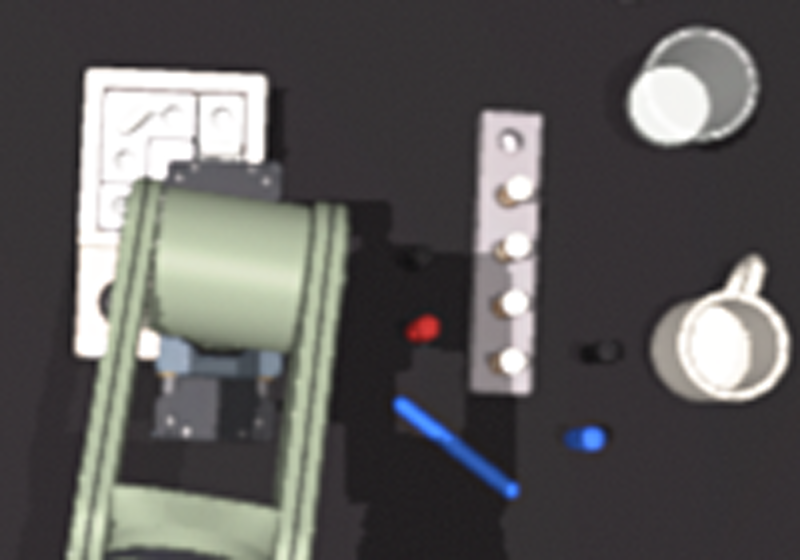

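View pics/j2.png

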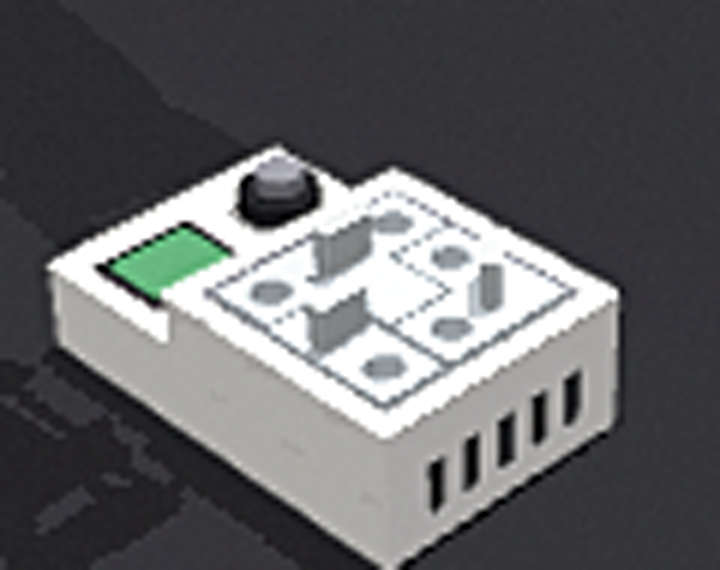

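View pics/j3.png

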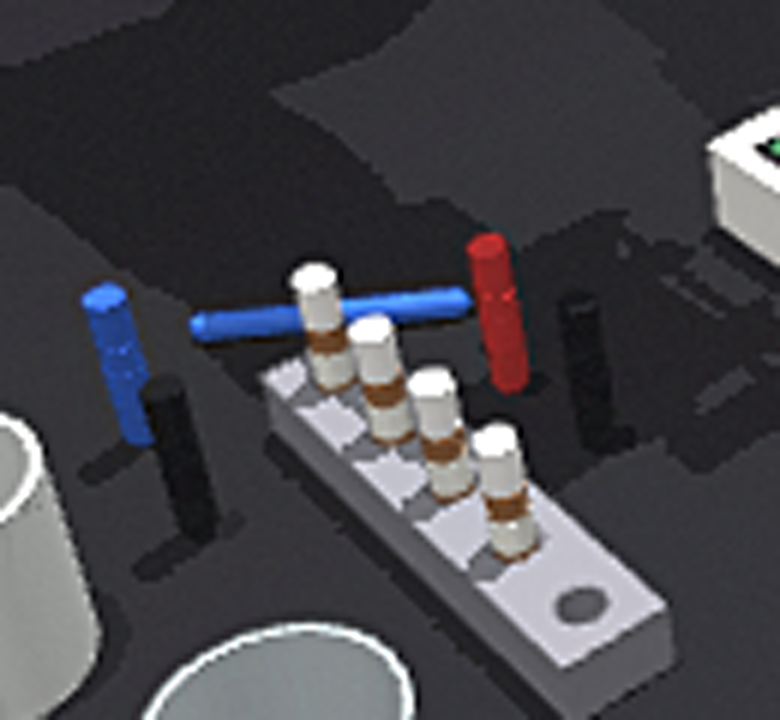

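```bash
python3 - <<'E'
from h import *
t=Cam("top");s=Cam("scene")
J=lambda x,y:np.array((240+(x-1.5)/4,160+(y-1.5)/4)); K=lambda x,y:np.array((100+(x-2.5)/6,190+(y-2.5)/6))
g=cv2.cvtColor(t.im,cv2.COLOR_BGR2GRAY).astype(float); print(g[200:215,362:376].astype(int))
C=[]
for (a,b) in zip([(519,188),(517,245),(515,303),(512,361)],[(496,435),(435,380),(374,328),(316,275)]):
    p=J(*a); 
    for _ in range(3):
        yy,xx=np.mgrid[0:420,0:560]; m=(xx-p[0])**2+(yy-p[1])**2<=3.5**2; w=np.where(m,np.clip(g-225,0,None),0); p=np.array([(w*xx).sum(),(w*yy).sum()])/w.sum()
    A=t.at([p],81)[0]; B=s.at([K(*b)],81)[0]; C.append(A); print((p-J(*a)).round(1),A.round(1),B.round(1))
l=edge(t,J(481,112),J(470,388));r=edge(t,J(544,114),J(532,392));tp=edge(t,J(482,110),J(543,113),3);bt=edge(t,J(471,390),J(531,393),3)
c=[isect(tp,l),isect(tp,r),isect(bt,r),isect(bt,l)]; print(t.at(c,30).round(1),t.at(c,30).mean(0).round(1))
e=t.at([l[0]-20*l[1],l[0]+20*l[1]],30); d=e[1]-e[0]; print(np.degrees(np.arctan2(d[1],d[0])))
q=dark(t,J(511,141),3);print("hole",t.at([q],30)[0].round(1)); q=dark(s,K(580,605),3);print("hole s",s.at([q],30)[0].round(1))
E
```

```text
[[215 214 213 213 214 214 214 213 214 214 216 209 155  80]
 [216 214 213 214 214 214 213 212 213 214 217 210 156  81]
 [216 214 213 213 213 212 212 211 211 213 215 210 156  81]
 [215 214 214 213 212 210 211 221 220 214 214 209 156  82]
 [216 215 215 214 210 219 236 252 251 239 225 210 154  83]
 [217 216 209 201 208 243 255 255 255 255 245 212 143  74]
 [217 208 176 153 197 255 255 255 255 255 252 201 130  66]
 [215 186 143 132 180 255 255 255 255 255 249 166 101  55]
 [212 175 128 133 157 237 255 255 255 255 224 141  86  49]
 [213 179 138 149 152 185 234 247 246 217 157 126  91  58]
 [217 201 158 146 157 155 148 149 162 154 149 145 105  62]
 [217 213 190 157 140 137 140 167 192 201 206 197 132  61]
 [216 215 212 203 191 189 197 207 215 217 220 208 134  54]
 [216 215 215 216 214 213 214 215 215 214 218 207 131  50]
 [216 215 215 215 214 214 214 214 214 214 218 207 130  51]]
[ 0.1 -0.3] [ 545.4 -290.2   81. ] [ 545.2 -291.3   81. ]
[ 0.1 -0.2] [ 501.4 -287.8   81. ] [ 503.  -288.5   81. ]
[-0.  -0.3] [ 457.6 -285.1   81. ] [ 459.9 -286.6   81. ]
[ 0.2 -0.1] [ 413.  -282.5   81. ] [ 414.6 -283.4   81. ]
[[ 613.4 -271.    30. ]
 [ 609.3 -318.1   30. ]
 [ 389.4 -303.    30. ]
 [ 391.2 -256.7   30. ]] [ 500.8 -287.2   30. ]
-3.6887004347764893
hole [ 592.6 -296.8   30. ]
hole s [ 587.9 -298.5   30. ]
```

```bash
python3 mv.py sync; python3 mv.py 545.4 -290.5 110 -93.5 3
```

```text
t 29.9 meas [446.8 -56.8 212.7] [ 1.8e+02 -1.0e-01 -2.1e+00] F [ 1.6 -0.9  0.8] w 46.0 | cmd-meas [-2.6  0.3 -0.4]
t 29.9 meas [446.8 -56.8 212.7] [ 1.8e+02 -1.0e-01 -2.1e+00] F [ 1.6 -0.9  0.8] w 46.0 | cmd-meas [0. 0. 0.]
[[35.8, 76.6, 34.2], [0.0, 0.0, 0.532]]
[[69.7, 47.9, 34.2], [0.0, 0.0, 0.531]]
[[84.3, 6.1, 34.3], [0.0, 0.0, 0.532]]
```

Request:
{"method": "drive_tool", "body": {"series": [[0.5, [7, 15, 7], [0, 0, 0.11]], [0.5, [14, 31, 14], [0, 0, 0.22]], [0.5, [21, 46, 21], [0, 0, 0.33]], [0.5, [29, 62, 28], [0, 0, 0.43]], [0.5, [35.8, 76.6, 34.2], [0, 0, 0.532]]]}}

```text
time_s: 30.35
ee_pos: [481.3, -135.7, 177.2]
ee_rot: [-180.0, -0.0, -32.8]
force: [0.0, -0.4, 0.2]
gripper_width: 45.6
```

Request:
{"method": "drive_tool", "body": {"series": [[0.5, [14, 10, 7], [0, 0, 0.11]], [0.5, [28, 19, 14], [0, 0, 0.22]], [0.5, [42, 29, 21], [0, 0, 0.33]], [0.5, [56, 38, 28], [0, 0, 0.43]], [0.5, [69.7, 47.9, 34.2], [0, 0, 0.531]]]}}

```text
time_s: 30.85
ee_pos: [514.1, -213.6, 142.7]
ee_rot: [-180.0, -0.0, -63.3]
force: [0.5, 0.0, 0.3]
gripper_width: 45.7
```

Request:
{"method": "drive_tool", "body": {"series": [[0.5, [17, 1, 7], [0, 0, 0.11]], [0.5, [37, 3, 14], [0, 0, 0.23]], [0.5, [57, 4, 22], [0, 0, 0.35]], [0.5, [74, 5, 29], [0, 0, 0.46]], [0.5, [84.3, 6.1, 34.3], [0, 0, 0.532]]]}}

```text
time_s: 31.35
ee_pos: [546.9, -292.2, 107.9]
ee_rot: [-180.0, -0.0, -93.7]
force: [-0.3, 0.6, -0.1]
gripper_width: 45.4
```

Request:
{"method": "drive_tool", "body": {"series": [[0.5, [0, 0, 0], [0, 0, 0]], [0.5, [0, 0, 15], [0, 0, 0]], [0.5, [0, 0, 32], [0, 0, 0]], [0.5, [0, 0, 46], [0, 0, 0]], [0.5, [0, 0, 52], [0, 0, 0]]]}}

```text
time_s: 31.85
ee_pos: [544.7, -289.7, 55.7]
ee_rot: [179.9, 0.1, -93.4]
force: [-0.3, 0.4, 0.9]
gripper_width: 45.4
```

```bash
python3 mv.py; python3 - <<'E'
from h import *
s=Cam("scene"); s.crop(110,160,220,300,5,"k1.png")
E
```

```text
t 31.9 meas [ 544.7 -289.7   55.7] [ 1.799e+02  1.000e-01 -9.340e+01] F [-0.3  0.4  0.9] w 45.4 | cmd-meas [ 0.7 -0.8 54.2]
```

View pics/k1.png

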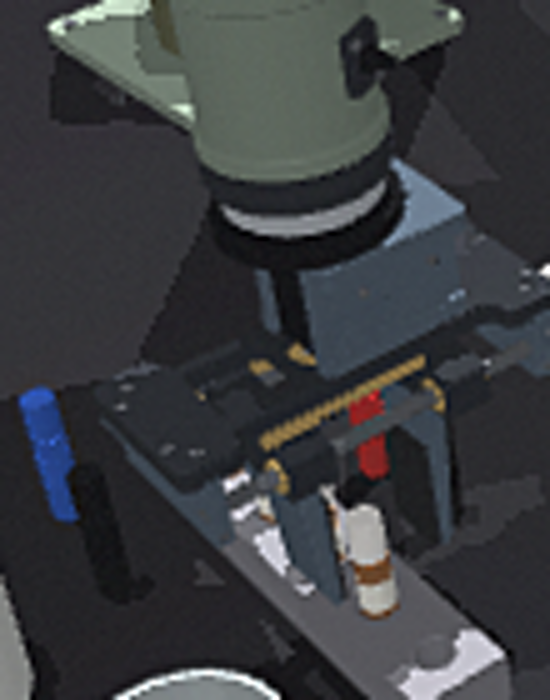

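Request:
{"method": "drive_tool", "body": {"series": [[0.7, [0, 0, 0], [0, 0, 0]], [0.8, [0, 0, 0], [0, 0, 0]], [0.9, [0, 0, 0], [0, 0, 0]], [1, [0, 0, 0], [0, 0, 0]], [1, [0, 0, 0], [0, 0, 0]]], "squeeze": 15}}

```text
time_s: 32.4
ee_pos: [545.3, -290.5, 57.9]
ee_rot: [-179.9, -0.0, -93.5]
force: [-0.7, 0.6, 0.8]
gripper_width: 15.3
```

Request:
{"method": "drive_tool", "body": {"series": [[1, [0, 0, 0], [0, 0, 0]], [1, [0, 0, -15], [0, 0, 0]], [1, [0, 0, -45], [0, 0, 0]], [1, [0, 0, -80], [0, 0, 0]], [1, [0, 0, -95], [0, 0, 0]]]}}

```text
time_s: 32.9
ee_pos: [546.3, -291.2, 155.6]
ee_rot: [-179.7, -0.1, -93.5]
force: [0.5, 0.4, -0.7]
gripper_width: 15.3
```

```bash
python3 - <<'E'
import mv
from scipy.spatial.transform import Rotation as R
mv.save([545.4,-290.5,153.0],R.from_euler('xyz',[-180,0,-93.5],degrees=True))
from h import *
s=Cam("scene"); s.crop(110,130,220,270,5,"k2.png")
E
python3 mv.py 603.5 -62.5 153 -92.2 1
```

```text
t 33.0 meas [ 547.1 -291.6  157.2] [-179.6   -0.2  -93.5] F [ 0.4 -0.6  1.9] w 15.7 | cmd-meas [-1.7  1.1 -4.2]
[[-231.1, -44.1, 0.0], [0.0, -0.0, -0.023]]
```

View pics/k2.png

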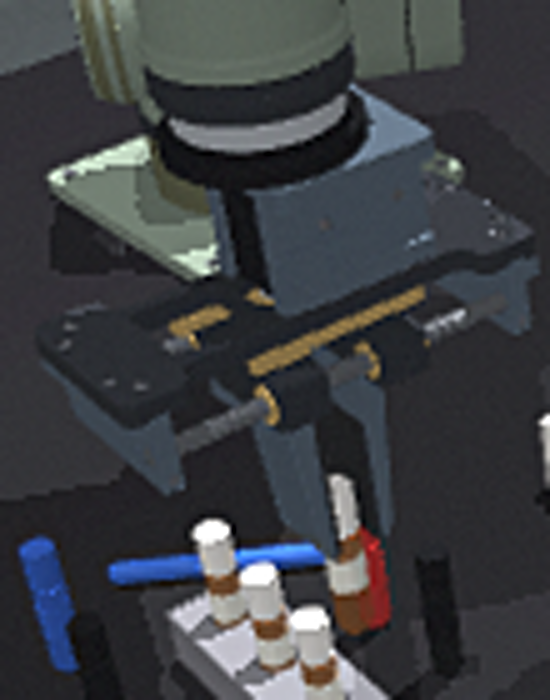

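Request:
{"method": "drive_tool", "body": {"series": [[1, [-15, -3, 0], [0, 0, 0]], [1, [-45, -9, 0], [0, 0, 0]], [1, [-80, -15, 0], [0, 0, -0.01]], [1, [-115, -22, 0], [0, 0, -0.01]], [1, [-150, -29, 0], [0, 0, -0.023]]]}}

```text
time_s: 33.45
ee_pos: [582.1, -139.8, 150.2]
ee_rot: [179.8, 0.1, -92.2]
force: [0.2, -0.3, 0.6]
gripper_width: 15.2
```

Request:
{"method": "drive_tool", "body": {"series": [[1, [-30, -6, 0], [0, 0, 0]], [1, [-57, -11, 0], [0, 0, 0]], [1, [-75, -14, 0], [0, 0, 0]], [1, [-81.4, -13.2, 0], [0, 0, 0]], [1, [-81.4, -13.2, 10], [0, 0, 0]]]}}

```text
time_s: 33.95
ee_pos: [599.4, -60.4, 141.9]
ee_rot: [-180.0, 0.0, -92.1]
force: [-0.2, -0.7, 0.1]
gripper_width: 15.7
```

```bash
python3 - <<'E'
from h import *
print(env.state()['ee_pos'].round(1))
s=Cam("scene"); s.crop(220,140,330,260,6,"l1.png")
E
python3 mv.py
```

```text
[599.4 -60.4 141.9]
t 34.0 meas [597.9 -61.2 139.5] [179.8   0.  -92.1] F [-1.3 -0.2 -0.8] w 15.4 | cmd-meas [ 5.6 -1.3 13.5]
```

View pics/l1.png

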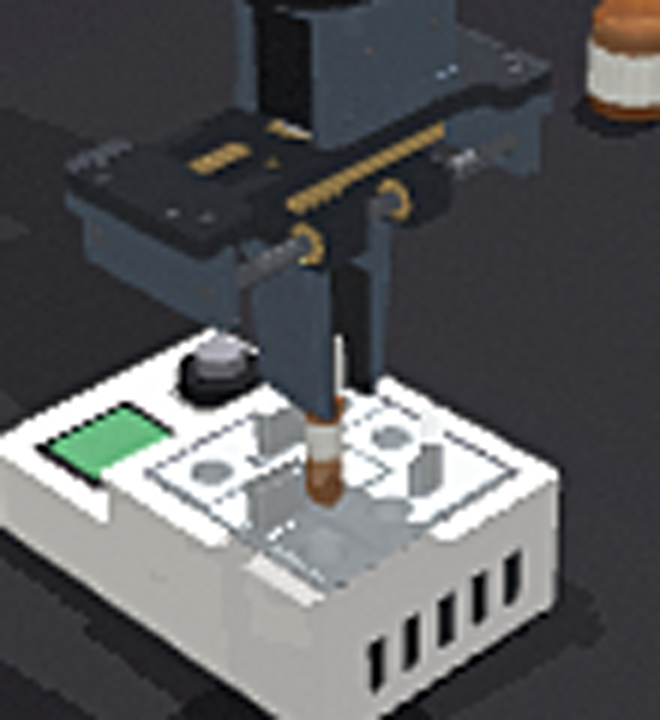

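Request:
{"method": "drive_tool", "body": {"series": [[1, [0, 0, 0], [0, 0, 0]], [1, [0, 0, 0], [0, 0, 0]], [1, [0, 0, 0], [0, 0, 0]], [1, [0, 0, 0], [0, 0, 0]], [1, [0, 0, 0], [0, 0, 0]]]}}

```text
time_s: 34.5
ee_pos: [599.6, -62.0, 142.6]
ee_rot: [-180.0, 0.0, -92.2]
force: [-0.0, 0.4, 0.2]
gripper_width: 16.0
```

```bash
python3 - <<'E'
from h import *
s=Cam("scene"); s.crop(235,180,315,250,9,"l2.png")
S=lambda x,y:np.array((220+(x-2.5)/6,140+(y-2.5)/6))
for k,p in {'t1':S(392,437) ,'t2':S(212,472),'l2':S(390,510),'i':S(327,545)}.items():
    q=dark(s,p,2.3); print(k,(s.at([q],70)[0]-[2.5,0.3,0]).round(1),(q-p).round(1))
g=s.im.astype(int); print(s.px([[603.5,-62.5,70]])) 
E
python3 mv.py sync
```

```text
t1 [566.4   8.3  70. ] [-0.9 -0.3]
t2 [527.6 -58.2  70. ] [-0.  -0.9]
l2 [600.7 -28.8  70. ] [-0.6 -0.8]
t 34.5 meas [599.5 -61.8 142.5] [-180.     0.   -92.2] F [-0.6 -0.4 -0.6] w 15.7 | cmd-meas [ 4.  -0.7 10.5]h.py:33: RuntimeWarning: invalid value encountered in divide
  w=np.where(m,np.clip(np.percentile(g[m],70)-10-g,0,None),0); p=np.array([(w*xx).sum(),(w*yy).sum()])/w.sum()
Traceback (most recent call last):
  File "h.py", line 33, in dark
    w=np.where(m,np.clip(np.percentile(g[m],70)-10-g,0,None),0); p=np.array([(w*xx).sum(),(w*yy).sum()])/w.sum()
                         ~~~~~~~~~~~~~^^^^^^^^^
IndexError: index -1 is out of bounds for axis 0 with size 0
```

View pics/l2.png

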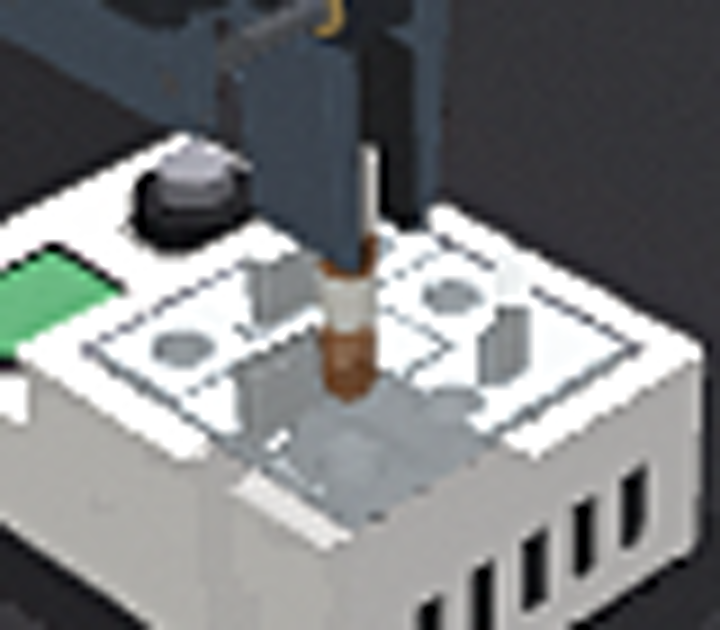

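```bash
python3 - <<'E'
from h import *
s=Cam("scene")
U=lambda x,y:(235+(x-4)/9,180+(y-4)/9)
print("foot",s.at([U(350,386)],90.5)-[2.5,.3,0],"bore",s.at([U(350,463)],70)-[2.5,.3,0])
E
python3 mv.py 603 -62.3 108 -92.2 1
```

```text
foot [[597.28075846 -62.20312076  90.5       ]] bore [[601.8355531  -67.53587649  70.        ]]
t 34.6 meas [599.5 -61.8 142.5] [-180.     0.   -92.2] F [ 0.9  0.1 -0.9] w 15.6 | cmd-meas [ 0.  -0.1  0. ]
[[0.3, -3.5, 34.5], [0.0, -0.0, -0.0]]
```

Request:
{"method": "drive_tool", "body": {"series": [[1, [0.3, -3.5, 5], [0, 0, 0]], [1, [0.3, -3.5, 10], [0, 0, 0]], [1, [0.3, -3.5, 15], [0, 0, 0]], [1, [0.3, -3.5, 20], [0, 0, 0]], [1, [0.3, -3.5, 25], [0, 0, 0]]]}}

```text
time_s: 35.1
ee_pos: [602.8, -62.1, 116.7]
ee_rot: [180.0, -0.0, -92.2]
force: [-0.1, -0.5, 0.3]
gripper_width: 15.7
```

Request:
{"method": "drive_tool", "body": {"series": [[1, [0, 0, 3], [0, 0, 0]], [1, [0, 0, 6], [0, 0, 0]], [1, [0, 0, 9], [0, 0, 0]], [1, [0, 0, 9], [0, 0, 0]], [1, [0, 0, 9], [0, 0, 0]]]}}

```text
time_s: 35.6
ee_pos: [602.8, -62.0, 108.2]
ee_rot: [180.0, 0.0, -92.2]
force: [0.1, -0.7, 0.2]
gripper_width: 15.4
```

Request:
{"method": "drive_tool", "body": {"series": [[1, [0, 0, 4], [0, 0, 0]], [1, [0, 0, 8], [0, 0, 0]], [1, [0, 0, 11], [0, 0, 0]], [1, [0, 0, 11.5], [0, 0, 0]], [1, [0, 0, 11.5], [0, 0, 0]]]}}

```text
time_s: 36.1
ee_pos: [602.7, -62.0, 96.5]
ee_rot: [180.0, 0.0, -92.2]
force: [-0.9, -0.7, -0.6]
gripper_width: 15.5
```

Request:
{"method": "drive_tool", "body": {"series": [[0.7, [0, 0, 0], [0, 0, 0]], [0.7, [0, 0, 0], [0, 0, 0]], [0.7, [0, 0, 0], [0, 0, 0]], [0.7, [0, 0, -15], [0, 0, 0]], [0.7, [0, 0, -45], [0, 0, 0]]]}}

```text
time_s: 36.6
ee_pos: [601.2, -61.7, 140.0]
ee_rot: [179.7, 0.0, -92.2]
force: [0.7, 0.0, -0.3]
gripper_width: 27.1
```

```bash
python3 - <<'E'
from h import *
s=Cam("scene"); s.crop(220,140,330,260,6,"m1.png")
E
python3 mv.py sync
```

```text
t 36.6 meas [605.2 -62.2 147. ] [-179.6   -0.   -92.2] F [2.  0.3 4.4] w 27.4 | cmd-meas [ -2.2  -0.1 -38.9]
```

View pics/m1.png

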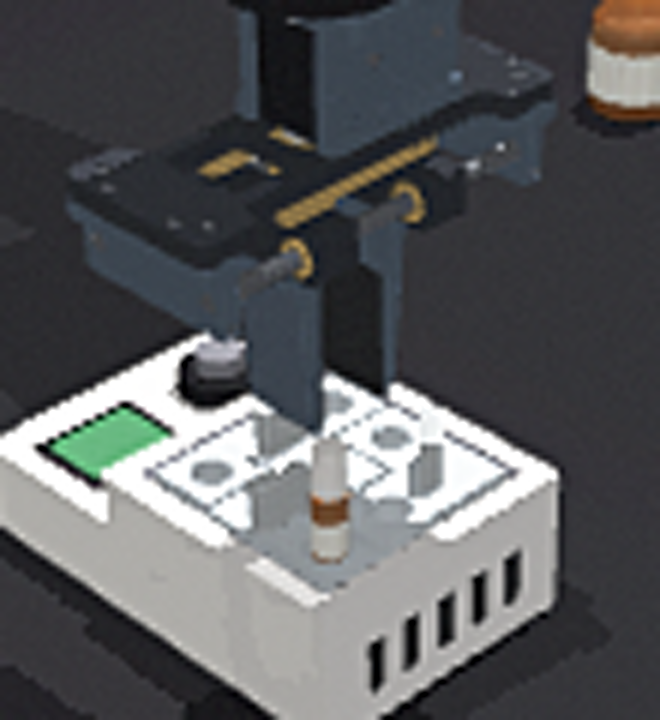

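```bash
cat > setc.py <<'E'
import mv,sys
from scipy.spatial.transform import Rotation as R
a=list(map(float,sys.argv[1:])); mv.save(a[:3],R.from_euler('xyz',[-180,0,a[3]],degrees=True))
E
python3 setc.py 602.9 -62 142 -92.2; python3 mv.py 501.4 -288 110 -93.5 2
```

```text
t 36.6 meas [605.2 -62.2 147. ] [-179.6   -0.   -92.2] F [2.  0.3 4.4] w 27.4 | cmd-meas [-2.3  0.2 -5. ]
[[114.9, 46.4, 16.0], [0.0, 0.0, 0.011]]
[[115.3, 45.1, 16.0], [0.0, 0.0, 0.012]]
```

Request:
{"method": "drive_tool", "body": {"series": [[0.6, [15, 6, 0], [0, 0, 0]], [0.6, [35, 14, 3], [0, 0, 0]], [0.5, [60, 24, 7], [0, 0, 0]], [0.5, [88, 36, 11], [0, 0, 0]], [0.5, [114.9, 46.4, 16], [0, 0, 0.011]]]}}

```text
time_s: 37.15
ee_pos: [550.3, -176.5, 124.7]
ee_rot: [179.9, 0.0, -92.8]
force: [0.2, -0.5, -0.3]
gripper_width: 46.2
```

Request:
{"method": "drive_tool", "body": {"series": [[0.5, [30, 12, 4], [0, 0, 0]], [0.5, [60, 24, 8], [0, 0, 0]], [0.5, [88, 35, 12], [0, 0, 0]], [0.5, [108, 43, 15], [0, 0, 0]], [0.5, [115.3, 45.1, 16], [0, 0, 0.012]]]}}

```text
time_s: 37.65
ee_pos: [499.1, -289.8, 108.5]
ee_rot: [179.9, 0.0, -93.7]
force: [-0.1, -0.2, -0.2]
gripper_width: 45.5
```

Request:
{"method": "drive_tool", "body": {"series": [[0.5, [0, 0, 0], [0, 0, 0]], [0.5, [0, 0, 15], [0, 0, 0]], [0.5, [0, 0, 32], [0, 0, 0]], [0.5, [0, 0, 46], [0, 0, 0]], [0.5, [0, 0, 52], [0, 0, 0]]]}}

```text
time_s: 38.15
ee_pos: [501.0, -286.5, 56.4]
ee_rot: [179.9, 0.1, -93.4]
force: [-0.3, -0.6, -0.1]
gripper_width: 45.6
```

Request:
{"method": "drive_tool", "body": {"series": [[0.7, [0, 0, 0], [0, 0, 0]], [0.8, [0, 0, 0], [0, 0, 0]], [0.9, [0, 0, 0], [0, 0, 0]], [1, [0, 0, 0], [0, 0, 0]], [1, [0, 0, 0], [0, 0, 0]]], "squeeze": 15}}

```text
time_s: 38.65
ee_pos: [501.9, -288.1, 58.5]
ee_rot: [-179.9, -0.0, -93.5]
force: [0.0, 1.6, 1.1]
gripper_width: 14.9
```

Request:
{"method": "drive_tool", "body": {"series": [[1, [0, 0, 0], [0, 0, 0]], [1, [0, 0, -15], [0, 0, 0]], [1, [0, 0, -45], [0, 0, 0]], [1, [0, 0, -80], [0, 0, 0]], [1, [0, 0, -100], [0, 0, 0]]]}}

```text
time_s: 39.15
ee_pos: [502.3, -288.7, 160.4]
ee_rot: [-179.8, -0.1, -93.5]
force: [0.5, -1.1, -0.9]
gripper_width: 15.7
```

```bash
python3 setc.py 501.4 -288 158 -93.5; python3 mv.py 531 -59.8 158 -92.2 2
```

```text
t 39.1 meas [ 502.3 -288.7  160.4] [-1.798e+02 -1.000e-01 -9.350e+01] F [ 0.5 -1.1 -0.9] w 15.7 | cmd-meas [-0.9  0.7 -2.4]
[[-114.8, -7.8, 0.0], [-0.0, -0.0, -0.011]]
[[-114.7, -9.1, 0.0], [0.0, -0.0, -0.012]]
```

Request:
{"method": "drive_tool", "body": {"series": [[1, [-12, -1, 0], [0, 0, 0]], [1, [-35, -2.5, 0], [0, 0, 0]], [1, [-60, -4, 0], [0, 0, 0]], [1, [-88, -6, 0], [0, 0, 0]], [1, [-114.8, -7.8, 0], [0, 0, -0.011]]]}}

```text
time_s: 39.65
ee_pos: [515.3, -171.9, 156.2]
ee_rot: [179.8, 0.1, -92.9]
force: [-0.7, -0.4, -0.8]
gripper_width: 15.4
```

Request:
{"method": "drive_tool", "body": {"series": [[1, [-30, -2.4, 0], [0, 0, 0]], [1, [-58, -4.6, 0], [0, 0, 0]], [1, [-85, -6.7, 0], [0, 0, 0]], [1, [-105, -8.3, 0], [0, 0, 0]], [1, [-114.7, -9.1, 0], [0, 0, -0.012]]]}}

```text
time_s: 40.15
ee_pos: [530.0, -57.6, 156.3]
ee_rot: [179.8, 0.0, -92.0]
force: [0.2, -0.1, -0.5]
gripper_width: 15.3
```

Request:
{"method": "drive_tool", "body": {"series": [[1, [0, 0, 5], [0, 0, 0]], [1, [0, 0, 15], [0, 0, 0]], [1, [0, 0, 25], [0, 0, 0]], [1, [0, 0, 30], [0, 0, 0]], [1, [0, 0, 32], [0, 0, 0]]]}}

```text
time_s: 40.65
ee_pos: [530.4, -60.4, 124.6]
ee_rot: [179.9, 0.0, -92.2]
force: [-0.7, 0.2, 0.1]
gripper_width: 15.0
```

Request:
{"method": "drive_tool", "body": {"series": [[1, [0, 0, 4], [0, 0, 0]], [1, [0, 0, 8], [0, 0, 0]], [1, [0, 0, 12], [0, 0, 0]], [1, [0, 0, 15], [0, 0, 0]], [1, [0, 0, 18], [0, 0, 0]]]}}

```text
time_s: 41.15
ee_pos: [531.1, -59.8, 107.6]
ee_rot: [-180.0, 0.0, -92.2]
force: [0.6, -0.1, -0.1]
gripper_width: 15.5
```

Entered freely with no force. Lower it fully, release, and go to the third vial.

Request:
{"method": "drive_tool", "body": {"series": [[1, [0, 0, 4], [0, 0, 0]], [1, [0, 0, 8], [0, 0, 0]], [1, [0, 0, 11], [0, 0, 0]], [1, [0, 0, 11.3], [0, 0, 0]], [1, [0, 0, 11.3], [0, 0, 0]]]}}

```text
time_s: 41.65
ee_pos: [531.2, -59.8, 96.5]
ee_rot: [-180.0, 0.0, -92.2]
force: [0.3, -0.5, 0.4]
gripper_width: 15.3
```

Request:
{"method": "drive_tool", "body": {"series": [[0.7, [0, 0, 0], [0, 0, 0]], [0.7, [0, 0, 0], [0, 0, 0]], [0.7, [0, 0, 0], [0, 0, 0]], [0.7, [0, 0, -15], [0, 0, 0]], [0.7, [0, 0, -45], [0, 0, 0]]]}}

```text
time_s: 42.15
ee_pos: [529.3, -59.6, 139.9]
ee_rot: [179.7, 0.0, -92.2]
force: [0.8, 0.2, -0.4]
gripper_width: 27.5
```

```bash
python3 - <<'E'
from h import *
s=Cam("scene"); s.crop(110,140,330,290,3,"n1.png")
E
python3 setc.py 531 -59.8 141.7 -92.2; python3 mv.py 457.8 -285.5 110 -93.5 2
```

```text
t 42.2 meas [533.4 -60.1 146.3] [-179.6   -0.   -92.2] F [ 1.6 -0.1  3.4] w 27.2 | cmd-meas [-2.4  0.3 -4.6]
[[114.2, 32.2, 15.8], [0.0, 0.0, 0.011]]
[[114.5, 31.0, 15.9], [0.0, 0.0, 0.012]]
```

View pics/n1.png

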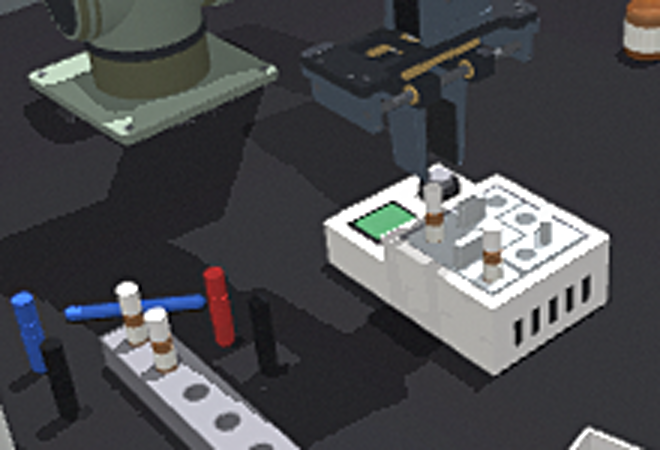

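Request:
{"method": "drive_tool", "body": {"series": [[0.6, [15, 4, 0], [0, 0, 0]], [0.6, [35, 10, 3], [0, 0, 0]], [0.5, [60, 17, 7], [0, 0, 0]], [0.5, [88, 25, 11], [0, 0, 0]], [0.5, [114.2, 32.2, 15.8], [0, 0, 0.011]]]}}

```text
time_s: 42.7
ee_pos: [492.9, -174.3, 124.5]
ee_rot: [179.9, 0.0, -92.8]
force: [0.2, -0.0, -0.2]
gripper_width: 45.6
```

Request:
{"method": "drive_tool", "body": {"series": [[0.5, [30, 8, 4], [0, 0, 0]], [0.5, [60, 16, 8], [0, 0, 0]], [0.5, [88, 24, 12], [0, 0, 0]], [0.5, [108, 29, 15], [0, 0, 0]], [0.5, [114.5, 31, 15.9], [0, 0, 0.012]]]}}

```text
time_s: 43.2
ee_pos: [456.0, -287.4, 108.4]
ee_rot: [179.9, 0.0, -93.7]
force: [-0.5, 1.3, -0.8]
gripper_width: 45.7
```

Request:
{"method": "drive_tool", "body": {"series": [[0.5, [0, 0, 0], [0, 0, 0]], [0.5, [0, 0, 15], [0, 0, 0]], [0.5, [0, 0, 32], [0, 0, 0]], [0.5, [0, 0, 46], [0, 0, 0]], [0.5, [0, 0, 52], [0, 0, 0]]]}}

```text
time_s: 43.7
ee_pos: [457.3, -284.0, 56.5]
ee_rot: [179.9, 0.1, -93.4]
force: [-0.4, 0.2, -0.2]
gripper_width: 45.7
```

Request:
{"method": "drive_tool", "body": {"series": [[0.7, [0, 0, 0], [0, 0, 0]], [0.8, [0, 0, 0], [0, 0, 0]], [0.9, [0, 0, 0], [0, 0, 0]], [1, [0, 0, 0], [0, 0, 0]], [1, [0, 0, 0], [0, 0, 0]]], "squeeze": 15}}

```text
time_s: 44.2
ee_pos: [458.4, -285.7, 58.4]
ee_rot: [-179.9, -0.0, -93.5]
force: [0.2, 0.3, 1.0]
gripper_width: 16.0
```

Request:
{"method": "drive_tool", "body": {"series": [[1, [0, 0, 0], [0, 0, 0]], [1, [0, 0, -15], [0, 0, 0]], [1, [0, 0, -45], [0, 0, 0]], [1, [0, 0, -80], [0, 0, 0]], [1, [0, 0, -120], [0, 0, 0]]]}}

```text
time_s: 44.7
ee_pos: [457.2, -285.1, 178.2]
ee_rot: [179.9, 0.1, -93.5]
force: [1.0, -1.0, -1.1]
gripper_width: 15.7
```

```bash
python3 setc.py 457.8 -285.5 178 -93.5; python3 mv.py 569.5 10.5 178 -92.2 2
```

```text
t 44.7 meas [ 457.2 -285.1  178.2] [ 1.799e+02  1.000e-01 -9.350e+01] F [ 1.  -1.  -1.1] w 15.7 | cmd-meas [ 0.6 -0.4 -0.2]
[[-151.1, -46.7, 0.0], [-0.0, -0.0, -0.011]]
[[-150.6, -48.4, 0.0], [0.0, -0.0, -0.012]]
```

Request:
{"method": "drive_tool", "body": {"series": [[1, [-15, -5, -2], [0, 0, 0]], [1, [-45, -14, -3], [0, 0, 0]], [1, [-80, -25, -3], [0, 0, 0]], [1, [-115, -36, -3], [0, 0, 0]], [1, [-151.1, -46.7, -3], [0, 0, -0.011]]]}}

```text
time_s: 45.2
ee_pos: [513.7, -136.0, 180.1]
ee_rot: [179.9, 0.0, -92.9]
force: [0.6, -0.1, 0.0]
gripper_width: 15.5
```

Request:
{"method": "drive_tool", "body": {"series": [[1, [-36, -12, 0], [0, 0, 0]], [1, [-72, -23, 0], [0, 0, 0]], [1, [-108, -35, 0], [0, 0, 0]], [1, [-136, -44, 0], [0, 0, 0]], [1, [-150.6, -48.4, 0], [0, 0, -0.012]]]}}

```text
time_s: 45.7
ee_pos: [569.8, 12.8, 179.9]
ee_rot: [179.9, 0.0, -92.0]
force: [-0.3, 0.1, -0.5]
gripper_width: 15.2
```

Request:
{"method": "drive_tool", "body": {"series": [[1, [0, 0, 5], [0, 0, 0]], [1, [0, 0, 20], [0, 0, 0]], [1, [0, 0, 36], [0, 0, 0]], [1, [0, 0, 48], [0, 0, 0]], [1, [0, 0, 54], [0, 0, 0]]]}}

```text
time_s: 46.2
ee_pos: [568.5, 9.3, 125.3]
ee_rot: [179.8, -0.0, -92.3]
force: [0.2, -0.3, 0.1]
gripper_width: 15.3
```

Request:
{"method": "drive_tool", "body": {"series": [[1, [0, 0, 4], [0, 0, 0]], [1, [0, 0, 8], [0, 0, 0]], [1, [0, 0, 12], [0, 0, 0]], [1, [0, 0, 15], [0, 0, 0]], [1, [0, 0, 19], [0, 0, 0]]]}}

```text
time_s: 46.7
ee_pos: [570.0, 10.4, 107.9]
ee_rot: [-180.0, 0.0, -92.2]
force: [0.4, 0.1, 0.2]
gripper_width: 15.5
```

Request:
{"method": "drive_tool", "body": {"series": [[1, [0, 0, 4], [0, 0, 0]], [1, [0, 0, 8], [0, 0, 0]], [1, [0, 0, 11], [0, 0, 0]], [1, [0, 0, 11.4], [0, 0, 0]], [1, [0, 0, 11.4], [0, 0, 0]]]}}

```text
time_s: 47.2
ee_pos: [569.8, 10.4, 96.5]
ee_rot: [-180.0, 0.0, -92.2]
force: [-0.5, -0.5, 0.3]
gripper_width: 15.6
```

Request:
{"method": "drive_tool", "body": {"series": [[0.7, [0, 0, 0], [0, 0, 0]], [0.7, [0, 0, 0], [0, 0, 0]], [0.7, [0, 0, 0], [0, 0, 0]], [0.7, [0, 0, -15], [0, 0, 0]], [0.7, [0, 0, -55], [0, 0, 0]]]}}

```text
time_s: 47.7
ee_pos: [567.0, 10.4, 148.5]
ee_rot: [179.5, -0.0, -92.2]
force: [0.4, 0.2, 0.8]
gripper_width: 27.4
```

```bash
python3 - <<'E'
from h import *
s=Cam("scene"); s.crop(110,140,330,290,3,"o1.png")
E
python3 setc.py 569.5 10.5 151.5 -92.2; python3 mv.py 413.3 -283 110 -93.5 2
```

```text
t 47.8 meas [572.5  10.4 157.7] [-179.5    0.   -92.2] F [ 3.1 -0.4  4.5] w 27.4 | cmd-meas [-3.   0.1 -6.2]
[[149.6, 72.4, 20.7], [0.0, 0.0, 0.011]]
[[150.5, 70.8, 20.8], [0.0, 0.0, 0.012]]
```

View pics/o1.png

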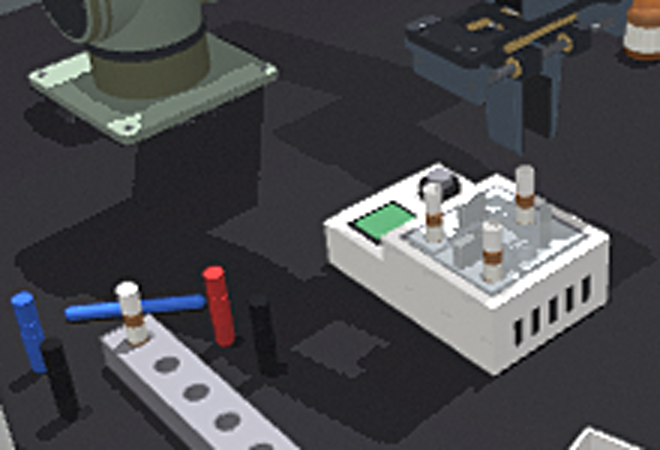

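Request:
{"method": "drive_tool", "body": {"series": [[0.6, [18, 9, 0], [0, 0, 0]], [0.6, [45, 22, 0], [0, 0, 0]], [0.5, [80, 39, 3], [0, 0, 0]], [0.5, [115, 56, 10], [0, 0, 0]], [0.5, [149.6, 72.4, 20.7], [0, 0, 0.011]]]}}

```text
time_s: 48.25
ee_pos: [491.5, -137.6, 131.2]
ee_rot: [-179.9, -0.0, -92.8]
force: [0.3, -1.7, 0.0]
gripper_width: 45.9
```

Request:
{"method": "drive_tool", "body": {"series": [[0.5, [37, 17, 5], [0, 0, 0]], [0.5, [74, 35, 10], [0, 0, 0]], [0.5, [110, 52, 15], [0, 0, 0]], [0.5, [138, 65, 19], [0, 0, 0]], [0.5, [150.5, 70.8, 20.8], [0, 0, 0.012]]]}}

```text
time_s: 48.75
ee_pos: [412.4, -285.1, 109.7]
ee_rot: [180.0, -0.0, -93.7]
force: [0.4, 0.0, -0.0]
gripper_width: 45.4
```

Request:
{"method": "drive_tool", "body": {"series": [[0.5, [0, 0, 0], [0, 0, 0]], [0.5, [0, 0, 15], [0, 0, 0]], [0.5, [0, 0, 32], [0, 0, 0]], [0.5, [0, 0, 46], [0, 0, 0]], [0.5, [0, 0, 52], [0, 0, 0]]]}}

```text
time_s: 49.25
ee_pos: [413.8, -281.5, 57.0]
ee_rot: [179.9, 0.1, -93.4]
force: [-0.5, 0.5, -0.1]
gripper_width: 45.7
```

Request:
{"method": "drive_tool", "body": {"series": [[0.7, [0, 0, 0], [0, 0, 0]], [0.8, [0, 0, 0], [0, 0, 0]], [0.9, [0, 0, 0], [0, 0, 0]], [1, [0, 0, 0], [0, 0, 0]], [1, [0, 0, 0], [0, 0, 0]]], "squeeze": 15}}

```text
time_s: 49.75
ee_pos: [413.9, -283.3, 58.5]
ee_rot: [-179.9, -0.0, -93.5]
force: [0.5, 0.0, 2.0]
gripper_width: 15.3
```

Request:
{"method": "drive_tool", "body": {"series": [[1, [0, 0, 0], [0, 0, 0]], [1, [0, 0, -15], [0, 0, 0]], [1, [0, 0, -45], [0, 0, 0]], [1, [0, 0, -80], [0, 0, 0]], [1, [0, 0, -125], [0, 0, 0]]]}}

```text
time_s: 50.25
ee_pos: [412.4, -282.5, 182.9]
ee_rot: [179.8, 0.1, -93.5]
force: [0.6, -0.8, 0.2]
gripper_width: 15.7
```

```bash
python3 setc.py 413.3 -283 183 -93.5; python3 mv.py 533.8 12.2 183 -92.2 2
```

```text
t 50.2 meas [ 412.4 -282.5  182.9] [ 1.798e+02  1.000e-01 -9.350e+01] F [ 0.6 -0.8  0.2] w 15.7 | cmd-meas [ 0.9 -0.5  0.1]
[[-151.0, -51.1, 0.0], [-0.0, -0.0, -0.011]]
[[-150.4, -52.8, 0.0], [0.0, -0.0, -0.012]]
```

Request:
{"method": "drive_tool", "body": {"series": [[1, [-15, -5, 0], [0, 0, 0]], [1, [-45, -15, 0], [0, 0, 0]], [1, [-80, -27, 0], [0, 0, 0]], [1, [-115, -39, 0], [0, 0, 0]], [1, [-151, -51.1, 0], [0, 0, -0.011]]]}}

```text
time_s: 50.75
ee_pos: [473.9, -134.4, 182.9]
ee_rot: [180.0, -0.0, -92.9]
force: [0.7, -0.1, -0.3]
gripper_width: 15.3
```

Request:
{"method": "drive_tool", "body": {"series": [[1, [-36, -12.5, 0], [0, 0, 0]], [1, [-72, -25, 0], [0, 0, 0]], [1, [-108, -38, 0], [0, 0, 0]], [1, [-136, -48, 0], [0, 0, 0]], [1, [-150.4, -52.8, 0], [0, 0, -0.012]]]}}

```text
time_s: 51.25
ee_pos: [534.6, 13.9, 182.7]
ee_rot: [180.0, 0.0, -92.0]
force: [-0.1, -1.0, -1.8]
gripper_width: 15.6
```

Request:
{"method": "drive_tool", "body": {"series": [[1, [0, 0, 5], [0, 0, 0]], [1, [0, 0, 20], [0, 0, 0]], [1, [0, 0, 36], [0, 0, 0]], [1, [0, 0, 50], [0, 0, 0]], [1, [0, 0, 56], [0, 0, 0]]]}}

```text
time_s: 51.75
ee_pos: [532.4, 10.4, 125.3]
ee_rot: [179.8, -0.0, -92.3]
force: [-0.7, 0.5, -0.5]
gripper_width: 15.3
```

Request:
{"method": "drive_tool", "body": {"series": [[1, [0, 0, 4], [0, 0, 0]], [1, [0, 0, 8], [0, 0, 0]], [1, [0, 0, 12], [0, 0, 0]], [1, [0, 0, 15], [0, 0, 0]], [1, [0, 0, 19], [0, 0, 0]]]}}

```text
time_s: 52.25
ee_pos: [534.4, 12.0, 108.0]
ee_rot: [-179.9, 0.0, -92.2]
force: [-0.1, -0.3, -0.6]
gripper_width: 15.7
```

Request:
{"method": "drive_tool", "body": {"series": [[1, [0, 0, 4], [0, 0, 0]], [1, [0, 0, 8], [0, 0, 0]], [1, [0, 0, 11], [0, 0, 0]], [1, [0, 0, 11.4], [0, 0, 0]], [1, [0, 0, 11.4], [0, 0, 0]]]}}

```text
time_s: 52.75
ee_pos: [534.1, 12.0, 96.6]
ee_rot: [-180.0, 0.0, -92.2]
force: [-0.5, -0.1, 0.1]
gripper_width: 15.4
```

Request:
{"method": "drive_tool", "body": {"series": [[0.7, [0, 0, 0], [0, 0, 0]], [0.7, [0, 0, 0], [0, 0, 0]], [0.7, [0, 0, 0], [0, 0, 0]], [0.7, [0, 0, -15], [0, 0, 0]], [0.7, [0, 0, -45], [0, 0, 0]]]}}

```text
time_s: 53.25
ee_pos: [532.3, 12.0, 139.9]
ee_rot: [179.7, -0.0, -92.2]
force: [0.7, 0.6, 0.1]
gripper_width: 27.7
```

Request:
{"method": "drive_tool", "body": {"series": [[0.7, [0, 0, -15], [0, 0, 0]], [0.9, [0, 20, -30], [0, 0, 0]], [1, [0, 55, -30], [0, 0, 0]], [1, [0, 70, -30], [0, 0, 0]], [1, [0, 75, -30], [0, 0, 0]]]}}

```text
time_s: 53.75
ee_pos: [457.5, 14.9, 171.8]
ee_rot: [180.0, 0.0, -92.2]
force: [1.0, 0.1, 0.7]
gripper_width: 0.4
```

```bash
python3 - <<'E'
from h import *
s=Cam("scene"); s.crop(200,140,330,260,6,"p1.png")
t=Cam("top"); t.crop(250,160,330,270,6,"p2.png")
E
python3 mv.py
```

```text
t 53.9 meas [459.1  14.9 171.8] [-179.9    0.   -92.2] F [-0.7  0.1 -0.2] w 0.4 | cmd-meas [74.7 -2.7 11.2]
```

View pics/p1.png

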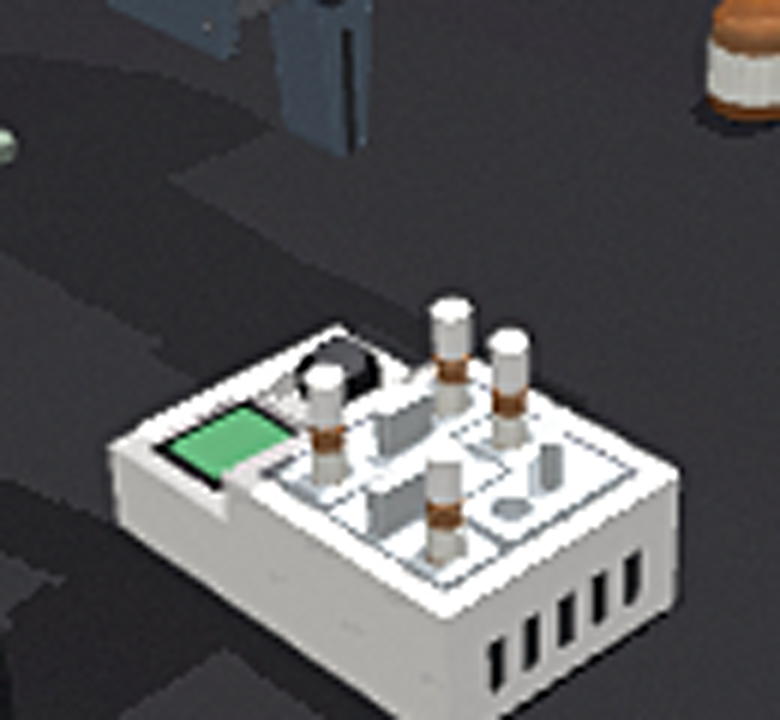

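View pics/p2.png

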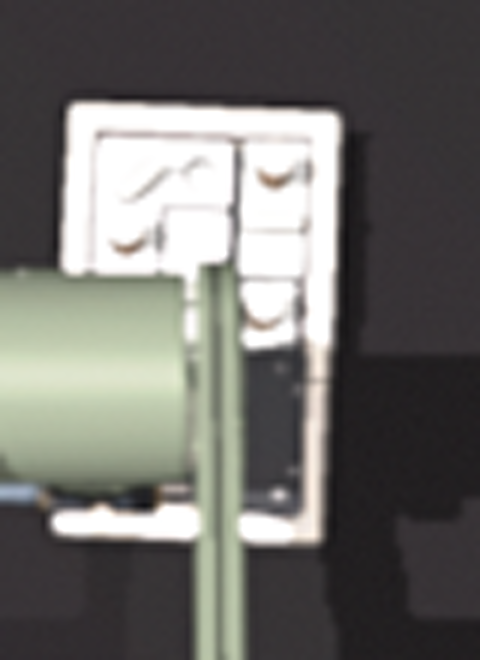

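Request:
{"method": "drive_tool", "body": {"series": [[1, [2.7, 0, 20], [0, 0, 0]], [1, [2.7, 0, 50], [0, 0, 0]], [1, [2.7, 0, 78], [0, 0, 0]], [1, [2.7, 0, 93], [0, 0, 0]], [1, [2.7, 0, 98], [0, 0, 0]]]}}

```text
time_s: 54.35
ee_pos: [459.1, 12.1, 71.7]
ee_rot: [179.8, -0.0, -92.2]
force: [-0.9, -0.7, 0.3]
gripper_width: 0.7
```

```bash
python3 mv.py; python3 - <<'E'
from h import *
s=Cam("scene"); s.crop(200,140,330,260,6,"q1.png")
E
```

```text
t 54.4 meas [459.1  12.1  71.7] [179.8  -0.  -92.2] F [-0.9 -0.7  0.3] w 0.7 | cmd-meas [ 74.7   0.  111.3]
```

View pics/q1.png

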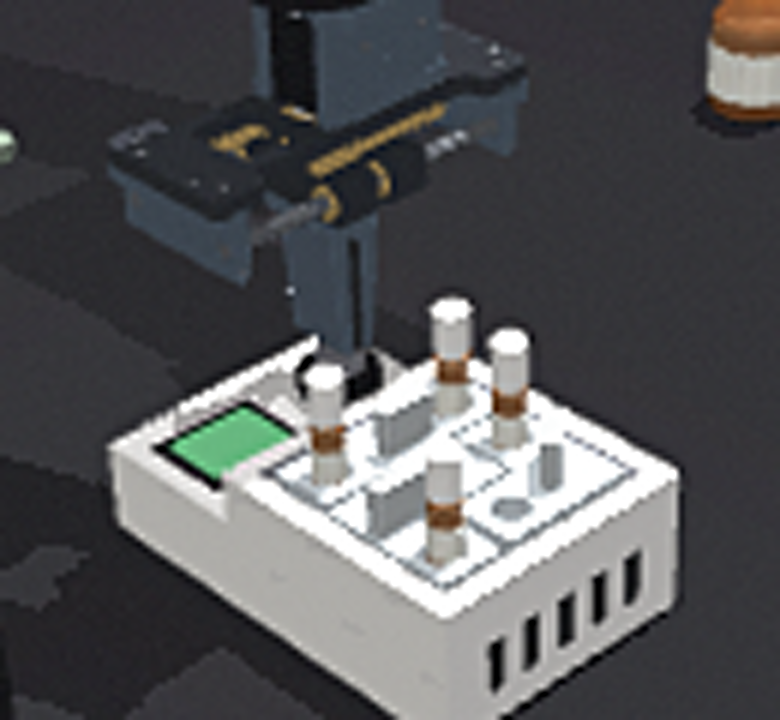

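Request:
{"method": "drive_tool", "body": {"series": [[1, [0, 0, 4], [0, 0, 0]], [1, [0, 0, 8], [0, 0, 0]], [1, [0, 0, 11], [0, 0, 0]], [1, [0, 0, 13], [0, 0, 0]], [1, [0, 0, 15], [0, 0, 0]]]}}

```text
time_s: 54.9
ee_pos: [460.5, 12.1, 60.7]
ee_rot: [-179.8, 0.0, -92.2]
force: [-4.9, -0.4, 31.5]
gripper_width: 0.4
```

Request:
{"method": "drive_tool", "body": {"series": [[1, [0, 0, 1], [0, 0, 0]], [1, [0, 0, 2], [0, 0, 0]], [1, [0, 0, 3], [0, 0, 0]], [1, [0, 0, 3], [0, 0, 0]], [1, [0, 0, 3], [0, 0, 0]]]}}

```text
time_s: 55.4
ee_pos: [460.6, 12.2, 60.5]
ee_rot: [-179.7, 0.0, -92.2]
force: [-8.4, -0.5, 40.5]
gripper_width: 0.6
```

The fingertips (32 mm wide) stopped on the black collar at z=60.5, so the button isn't fully pressed. I'll lift, tilt 25° about the jaw axis and press with the narrow fingertip edge.

Request:
{"method": "drive_tool", "body": {"series": [[1, [0, 0, -15], [0, 0, 0]], [1, [0, -5, -30], [0.1, 0, 0]], [1, [0, -10, -30], [0.22, 0, 0]], [1, [0, -15, -30], [0.34, 0, 0]], [1, [0, -15, -30], [0.436, 0, 0]]]}}

```text
time_s: 55.9
ee_pos: [473.6, 11.7, 86.1]
ee_rot: [-154.7, 0.0, -92.2]
force: [0.1, -0.6, -0.2]
gripper_width: 0.4
```

Request:
{"method": "drive_tool", "body": {"series": [[1, [0, 0, 0], [0, 0, 0]], [1, [0, 0, 0], [0, 0, 0]], [1, [0, 0, 0], [0, 0, 0]], [1, [0, 0, 0], [0, 0, 0]], [1, [0, 0, 0], [0, 0, 0]]]}}

```text
time_s: 56.4
ee_pos: [475.1, 11.5, 85.8]
ee_rot: [-155.0, 0.0, -92.2]
force: [-0.7, 0.2, 0.2]
gripper_width: 0.5
```

```bash
python3 - <<'E'
from h import *
st=env.state(); Rm=R.from_euler('xyz',st['ee_rot'],degrees=True); p=st['ee_pos']; print(p.round(1),st['ee_rot'].round(1),st['force'].round(1))
for e in (-16,16): print("edge",(p+Rm.apply([0,e,0])).round(1))
print("world down 1mm in tool:",Rm.inv().apply([0,0,-1]).round(3)," +x:",Rm.inv().apply([1,0,0]).round(3))
s=Cam("scene"); s.crop(200,140,330,260,6,"r1.png")
E
```

```text
[475.1  11.5  85.8] [-155.     0.   -92.2] [-0.7  0.2  0.2]
edge [489.6  11.   92.6]
edge [460.6  12.1  79. ]
world down 1mm in tool: [0.    0.423 0.906]  +x: [-0.038 -0.906  0.422]
```

View pics/r1.png

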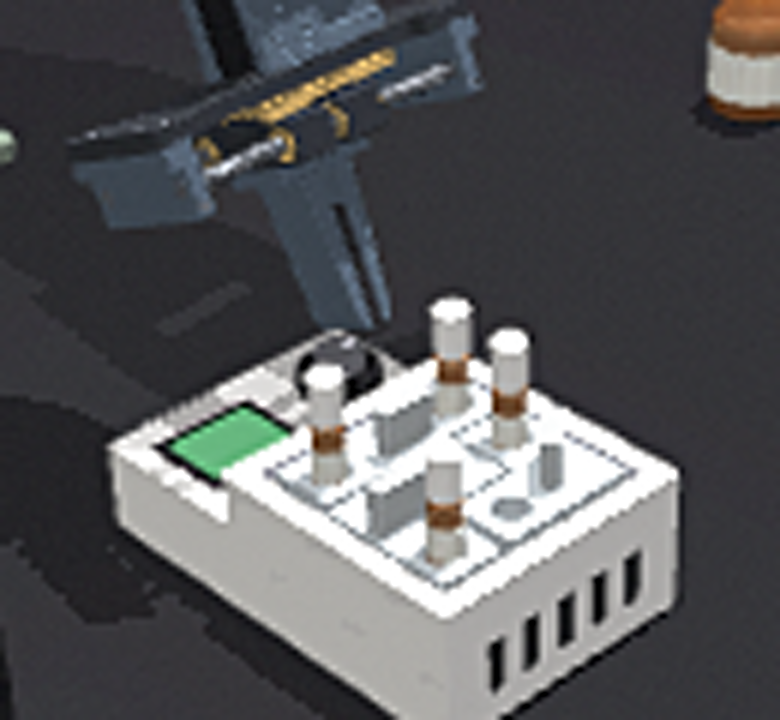

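Request:
{"method": "drive_tool", "body": {"series": [[1, [0, 3.5, 4.5], [0, 0, 0]], [1, [0, 6, 9], [0, 0, 0]], [1, [0, 7.5, 12.5], [0, 0, 0]], [1, [0, 8.6, 14.8], [0, 0, 0]], [1, [0, 9.4, 16.6], [0, 0, 0]]]}}

```text
time_s: 56.95
ee_pos: [472.8, 11.6, 66.9]
ee_rot: [-155.0, 0.0, -92.2]
force: [-11.5, 0.6, 24.1]
gripper_width: 0.2
```

Request:
{"method": "drive_tool", "body": {"series": [[1, [0, 0.6, 1.3], [0, 0, 0]], [1, [0, 1.1, 2.4], [0, 0, 0]], [1, [0, 1.6, 3.4], [0, 0, 0]], [1, [0, 1.6, 3.4], [0, 0, 0]], [1, [0, 1.6, 3.4], [0, 0, 0]]]}}

```text
time_s: 57.45
ee_pos: [473.0, 11.6, 66.2]
ee_rot: [-154.7, 0.0, -92.2]
force: [-21.8, 0.5, 45.4]
gripper_width: 0.7
```

```bash
python3 - <<'E'
from h import *
st=env.state(); Rm=R.from_euler('xyz',st['ee_rot'],degrees=True); p=st['ee_pos']; print(p.round(1),st['force'].round(1),"edge",(p+Rm.apply([0,16,0])).round(1))
E
```

```text
[473.   11.6  66.2] [-21.8   0.5  45.4] edge [458.5  12.2  59.3]
```

```bash
python3 - <<'E'
from h import *
s=Cam("scene"); s.crop(235,180,285,230,14,"s1.png"); print(env.state()['force'].round(1))
c=cv2.imread("pics/j2.png"); 
a=cv2.imread("pics/s1.png"); b=cv2.resize(c[40:270,120:420],(700,537),interpolation=cv2.INTER_CUBIC); cv2.imwrite("pics/s2.png",b)
E
```

```text
[-22.2   0.1  45. ]
```

View pics/s1.png

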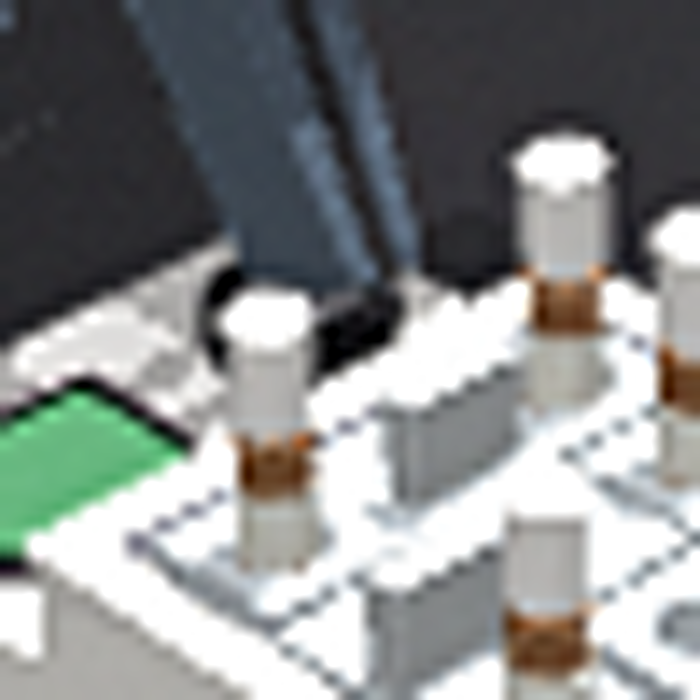

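View pics/s2.png

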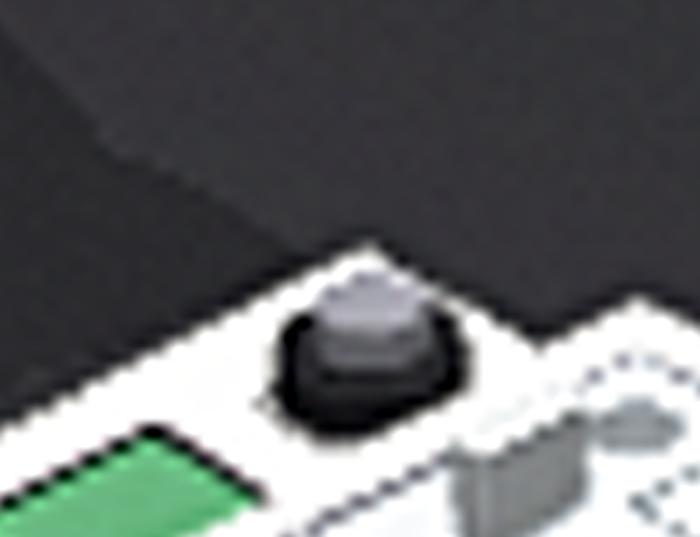

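```bash
python3 - <<'E'
from h import *
s=Cam("scene"); print(s.at([[255.9,197.7]],63)-[2.5,.3,0])
V=lambda x,y:(235+(x-6.5)/14,180+(y-6.5)/14)
# finger tip lowest edge in s1 pressed
for p in ((240,285),(345,290),(375,275),(415,262)): print(s.at([V(*p)],60)-[2.5,.3,0])
st=env.state();Rm=R.from_euler('xyz',st['ee_rot'],degrees=True);p=st['ee_pos']
for e in ((-13,16),(13,16),(13,-16),(-13,-16),(7,16),(-7,16),(7,11),(7,-11),(-7,11)):
    q=s.px([p+Rm.apply([e[0],e[1],0])+[2.5,.3,0]])[0]; print(e,((q-[235,180])*14+6.5).round())
E
```

```text
[[455.38620586  14.76631221  63.        ]]
[[451.3141678    2.43138836  60.        ]]
[[467.85107654  14.98605276  60.        ]]
[[468.38019577  22.70201788  60.        ]]
[[470.88608646  31.28336104  60.        ]]
(-13, 16) [351. 255.]
(13, 16) [252. 307.]
(13, -16) [349. 306.]
(-13, -16) [449. 253.]
(7, 16) [275. 295.]
(-7, 16) [328. 267.]
(7, 11) [290. 295.]
(7, -11) [357. 294.]
(-7, 11) [343. 267.]
```

The stop fits fingertips about 27 x 32 mm wide resting on the collar. I'll use a single finger's 13 mm edge instead: open the jaws partly and put the -y finger over the button, so the other hangs clear beside the heater.

Request:
{"method": "drive_tool", "body": {"series": [[1, [0, -4, -8.5], [0, 0, 0]], [1, [0, -10.6, -22.7], [0, 0, 0]], [0.56, [-26, -10.6, -22.7], [0, 0, 0]], [0.56, [-26, -10.6, -22.7], [0.087, 0, 0]], [0.56, [-26, -10.6, -22.7], [0.087, 0, 0]]], "squeeze": 15}}

```text
time_s: 58.05
ee_pos: [472.5, 38.3, 87.3]
ee_rot: [-150.0, 0.0, -92.1]
force: [-0.1, 0.5, -0.1]
gripper_width: 21.8
```

Request:
{"method": "drive_tool", "body": {"series": [[0.56, [0, 0, 0], [0, 0, 0]], [0.56, [0, 0, 0], [0, 0, 0]], [0.56, [0, 0, 0], [0, 0, 0]], [0.56, [0, 0, 0], [0, 0, 0]], [0.56, [0, 0, 0], [0, 0, 0]]]}}

```text
time_s: 58.55
ee_pos: [473.9, 37.5, 87.9]
ee_rot: [-150.0, 0.0, -92.2]
force: [-0.3, -0.2, -1.0]
gripper_width: 40.1
```

```bash
python3 - <<'E'
from h import *
st=env.state(); Rm=R.from_euler('xyz',st['ee_rot'],degrees=True); p=st['ee_pos']; w=st['gripper_width']; print(p.round(1),st['ee_rot'].round(1),st['force'].round(1),w)
e=p+Rm.apply([w/2+6.7,16,0]); print("edge mid",e.round(1))
for tgt in ((456,13,66),(456,13,56.5)): print(Rm.inv().apply(np.array(tgt)-e).round(1))
s=Cam("scene"); s.crop(220,160,300,230,9,"u1.png")
t=Cam("top"); t.crop(250,190,300,260,8,"u2.png")
E
```

```text
[473.9  37.5  87.9] [-150.     0.   -92.2] [-0.3 -0.2 -1. ] 40.08046090384419
edge mid [459.   11.3  79.9]
[-1.6  9.6 10.5]
[-1.6 14.4 18.8]
```

View pics/u1.png

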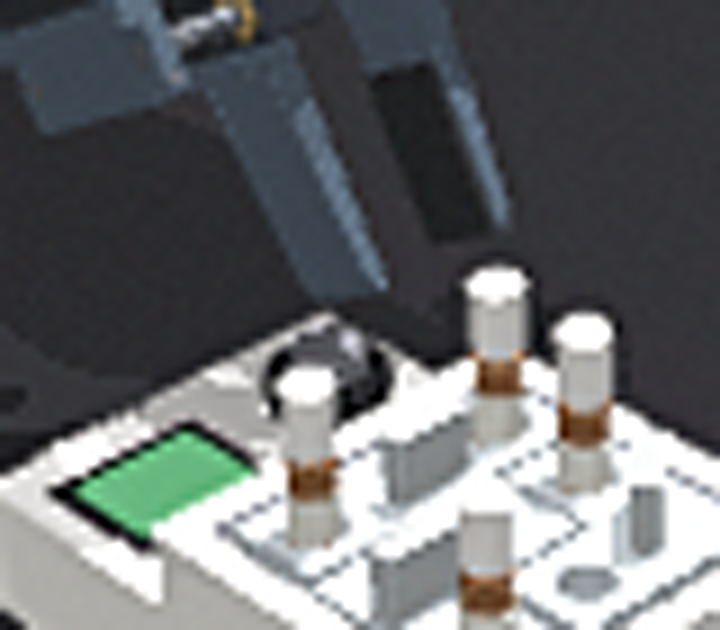

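View pics/u2.png

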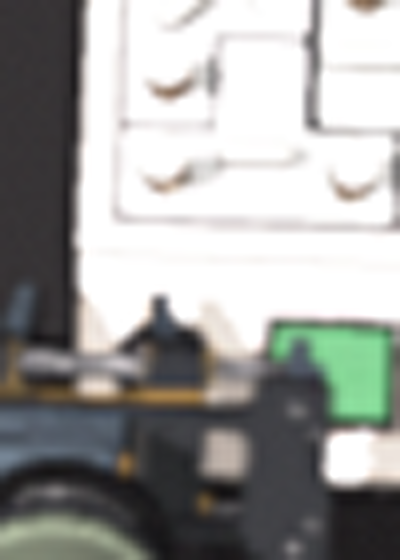

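Request:
{"method": "drive_tool", "body": {"series": [[0.56, [-1.6, 4, 4], [0, 0, 0]], [0.56, [-1.6, 7, 7], [0, 0, 0]], [0.56, [-1.6, 9.6, 10.5], [0, 0, 0]], [0.56, [-1.6, 10.6, 12.2], [0, 0, 0]], [0.56, [-1.6, 11.6, 13.9], [0, 0, 0]]]}}

```text
time_s: 59.15
ee_pos: [471.0, 39.2, 70.7]
ee_rot: [-150.0, 0.0, -92.2]
force: [-0.6, 0.1, 2.3]
gripper_width: 40.2
```

Request:
{"method": "drive_tool", "body": {"series": [[0.56, [0, 0.5, 0.9], [0, 0, 0]], [0.56, [0, 1, 1.7], [0, 0, 0]], [0.56, [0, 1.5, 2.6], [0, 0, 0]], [0.56, [0, 2, 3.5], [0, 0, 0]], [0.56, [0, 2.5, 4.3], [0, 0, 0]]]}}

```text
time_s: 59.65
ee_pos: [471.3, 38.8, 68.3]
ee_rot: [-150.2, 0.2, -92.1]
force: [-6.6, 4.0, 12.3]
gripper_width: 39.9
```

```bash
cat > ed.py <<'E'
from h import *
st=env.state(); Rm=R.from_euler('xyz',st['ee_rot'],degrees=True); p=st['ee_pos']; w=st['gripper_width']
print(st['time_s'],p.round(1),st['force'].round(1),round(w,1),"edge",(p+Rm.apply([w/2+6.7,16,0])).round(1))
E
python3 ed.py
```

```text
59.65 [471.3  38.8  68.3] [-6.6  4.  12.3] 39.9 edge [456.5  12.8  60.3]
```

Request:
{"method": "drive_tool", "body": {"series": [[0.56, [0, -0.5, -0.9], [0, 0, 0]], [0.56, [0, -0.5, -0.9], [0, 0, 0]], [0.56, [0, -0.5, -0.9], [0, 0, 0]], [0.56, [0, -0.5, -0.9], [0, 0, 0]], [0.56, [0, -0.5, -0.9], [0, 0, 0]]]}}

```text
time_s: 60.15
ee_pos: [471.2, 38.5, 68.9]
ee_rot: [-150.2, 0.1, -92.1]
force: [-2.0, 3.4, 4.3]
gripper_width: 40.1
```

Request:
{"method": "drive_tool", "body": {"series": [[0.56, [0, -0.5, -0.9], [0, 0, 0]], [0.56, [0, -0.5, -0.9], [0, 0, 0]], [0.56, [0, -0.5, -0.9], [0, 0, 0]], [0.56, [0, -0.5, -0.9], [0, 0, 0]], [0.56, [0, -0.5, -0.9], [0, 0, 0]]]}}

```text
time_s: 60.65
ee_pos: [471.1, 38.4, 69.9]
ee_rot: [-150.3, 0.1, -92.1]
force: [-0.5, 2.3, 3.7]
gripper_width: 39.9
```

Request:
{"method": "drive_tool", "body": {"series": [[0.56, [0, -0.5, -0.9], [0, 0, 0]], [0.56, [0, -0.5, -0.9], [0, 0, 0]], [0.56, [0, -0.5, -0.9], [0, 0, 0]], [0.56, [0, -0.5, -0.9], [0, 0, 0]], [0.56, [0, -0.5, -0.9], [0, 0, 0]]]}}

```text
time_s: 61.15
ee_pos: [471.0, 38.3, 70.9]
ee_rot: [-150.3, 0.1, -92.1]
force: [-0.5, 2.4, 2.3]
gripper_width: 39.8
```

Request:
{"method": "drive_tool", "body": {"series": [[0.56, [0, -0.5, -0.9], [0, 0, 0]], [0.56, [0, -0.5, -0.9], [0, 0, 0]], [0.56, [0, -0.5, -0.9], [0, 0, 0]], [0.56, [0, -0.5, -0.9], [0, 0, 0]], [0.56, [0, -0.5, -0.9], [0, 0, 0]]]}}

```text
time_s: 61.65
ee_pos: [470.9, 38.3, 71.9]
ee_rot: [-150.3, 0.1, -92.1]
force: [0.3, 2.1, 1.7]
gripper_width: 40.2
```

Request:
{"method": "drive_tool", "body": {"series": [[0.56, [0, -0.5, -0.9], [0, 0, 0]], [0.56, [0, -0.5, -0.9], [0, 0, 0]], [0.56, [0, -0.5, -0.9], [0, 0, 0]], [0.56, [0, -0.5, -0.9], [0, 0, 0]], [0.56, [0, -0.5, -0.9], [0, 0, 0]]]}}

```text
time_s: 62.15
ee_pos: [470.9, 38.3, 72.9]
ee_rot: [-150.3, 0.1, -92.1]
force: [-0.5, 1.5, 1.4]
gripper_width: 40.2
```

Request:
{"method": "drive_tool", "body": {"series": [[0.56, [0, -0.5, -0.9], [0, 0, 0]], [0.56, [0, -0.5, -0.9], [0, 0, 0]], [0.56, [0, -0.5, -0.9], [0, 0, 0]], [0.56, [0, -0.5, -0.9], [0, 0, 0]], [0.56, [0, -0.5, -0.9], [0, 0, 0]]]}}

```text
time_s: 62.65
ee_pos: [470.8, 38.3, 73.9]
ee_rot: [-150.3, 0.1, -92.1]
force: [0.4, -0.5, 0.8]
gripper_width: 40.0
```

Backing off, the force fell from 4.3 N to about 0 over 5–6 mm, which is the button's spring. So the button did reach its full stop; the fingers simply extend about 3.5 mm past the TCP. Retreat and check.

Request:
{"method": "drive_tool", "body": {"series": [[0.56, [0, -10, -17], [0, 0, 0]], [0.56, [0, -30, -52], [0, 0, 0]], [0.56, [0, -50, -87], [0, 0, 0]], [0.56, [-30, -50, -110], [0, 0, 0]], [0.56, [-70, -40, -120], [0, 0, 0]]]}}

```text
time_s: 63.15
ee_pos: [449.9, 108.3, 201.6]
ee_rot: [-149.9, 0.2, -92.5]
force: [0.8, 0.2, -0.7]
gripper_width: 40.0
```

Request:
{"method": "drive_tool", "body": {"series": [[0.56, [-40, 0, 0], [0, 0, 0]], [0.56, [-80, 0, 0], [0, 0, 0]], [0.56, [-110, 0, 0], [0, 0, 0]], [0.56, [-120, 0, 0], [0, 0, 0]], [0.56, [-120, 0, 0], [0, 0, 0]]]}}

```text
time_s: 63.65
ee_pos: [456.7, 224.1, 202.0]
ee_rot: [-150.9, 0.3, -91.6]
force: [-0.0, -0.1, -0.3]
gripper_width: 40.1
```

Request:
{"method": "drive_tool", "body": {"series": [[0.56, [0, 0, 0], [0, 0, 0]], [0.56, [0, 0, 0], [0, 0, 0]], [0.56, [0, 0, 0], [0, 0, 0]], [0.56, [0, 0, 0], [0, 0, 0]], [0.56, [0, 0, 0], [0, 0, 0]]]}}

```text
time_s: 64.15
ee_pos: [456.9, 223.3, 202.6]
ee_rot: [-150.9, 0.4, -91.7]
force: [-0.1, 0.1, 0.6]
gripper_width: 40.1
```

```bash
python3 ed.py; python3 - <<'E'
from h import *
s=Cam("scene"); cv2.imwrite("pics/v0.png",s.im); s.crop(205,160,330,260,6,"v1.png")
t=Cam("top"); t.crop(250,165,320,260,6,"v2.png")
E
```

```text
64.15 [456.9 223.3 202.6] [-0.1  0.1  0.6] 40.1 edge [442.2 197.  194.6]
```

View pics/v0.png

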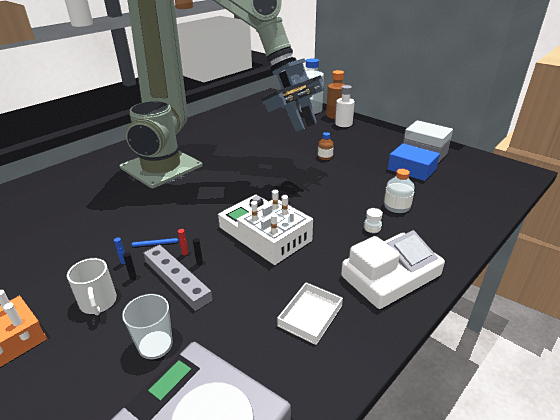

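View pics/v1.png

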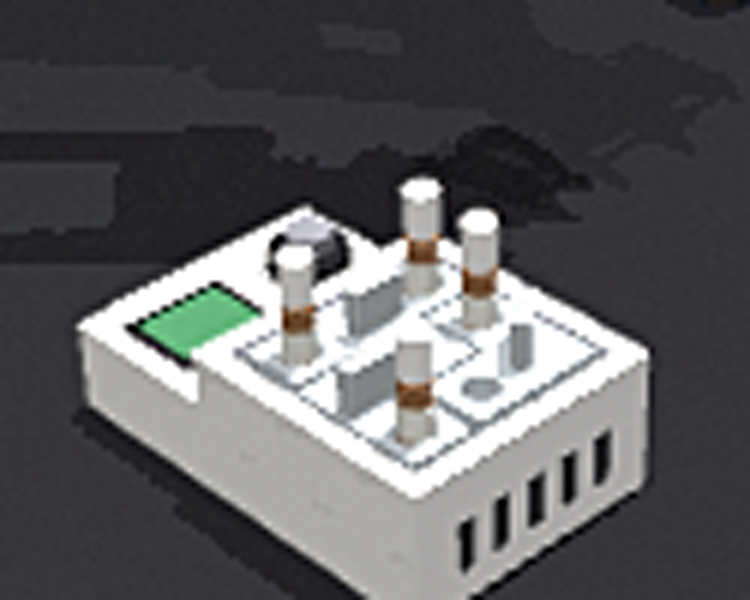

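View pics/v2.png

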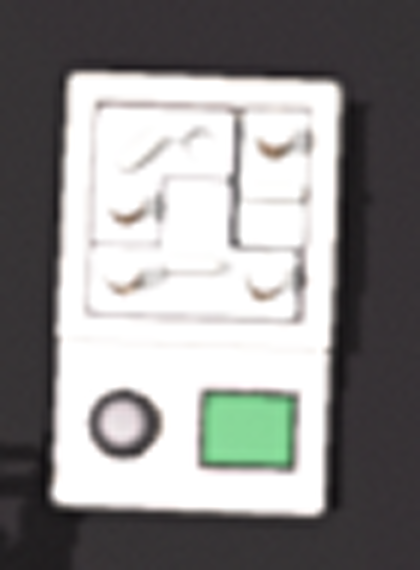

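```bash
python3 -c "
from workcell import env
print(env.job_done(), env.state()['time_s'])"
```

```text
the job is handed in; nothing more can be done
the job is handed in; nothing more can be done
```

I fitted the T, L and straight blocks into the well, moved all four vials that were present into bores, pressed start to its stop and let go. I handed the job in at about 64 s; no verdict was reported.

**Last checks that passed:**
- **Blocks:** both cameras show all three flush with the rim. Each went in with little more than its own weight on the wrist.
- **Vials:** all four stand upright and at equal height. They are in both T bores, the L bore on its +x leg and the straight block's bore. The rack is empty.
- **Start button:** it is back out in the last picture.
- **Bystanders:** every bottle, jar, mug and beaker is still standing, and the arm is clear of everything.

**Checks that disagreed:**
- **Button height:** the press stopped at a measured tip height of about 60.5 mm, where I expected 57 mm, with about 40–50 N on the wrist. I first took this for the collar and pressed twice more with the tool tilted.
- **Button travel:** on the third press I read the force while backing off. It fell from about 4.3 N to about 0 over 5–6 mm, which matches the button's full spring travel. The fingertips therefore seem to reach about 3.5 mm past the stated tool point. I could not read the travel itself.
- **Cameras:** the scene view read 2–7 mm away from the top view. I relied on the top view and centred each block by pinching its bar from two directions.

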